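# Prop open the cover of a drained water bath

## Task

Prop open the cover of the drained water bath on the bench: lift the hinged steel cover all the way to its stop, swing up the prop rod that lies inside the bath, and lower the cover onto the rod so that the rod's end sits in the holding hole under the cover and carries it. Do not let the cover drop, and leave the other things on the bench where they are.

Things in the scene. Friction and masses are not known exactly. Their poses are not given: they have to be found in the camera images.
- bath: Drained bath: fixed grey steel box 360 x 219 x 115 mm. Origin on the table under the tank; +x away from the robot (yaw within 0.3), +y to the hinge side. Tank opening x -120..133, y -97..97 mm, floor 22 mm up. On the robot's side (x below -120) a closed deck with a low white controller, top 160 mm above the table. Hinge line parallel to x at y 105, z 118 mm.
- cover (a joint): Cover angle (rad): 0 shut, 1.187 at its open stop; its -y edge lifts. Steel panel 260 x 213 x 5 mm, 0.45 to 0.65 kg, 15 mm turned-down lip at the free edge. Stiff hinge: it stays up by itself at its stop and down to about 1.15; lower it falls shut unless held. Lifting takes about 5 N at the handle. Seated on the rod it stands at about 0.82.
- cover_hinge (a point): Point on the hinge line, on the cover's underside plane, at bath x = 0. Its axes are the cover's: x along the hinge line, -y from the hinge to the free edge, z out of the cover's upper face.
- handle (a point): Middle of the cover's bar handle: round dark steel bar 10 mm thick, 100 mm free between its legs, parallel to the hinge line. In the cover's axes 30 mm to -x and 185 mm to -y of the hinge point, 45 mm above the underside plane; 35 mm clear between bar and panel (open the fingers only part way when the cover is up). Axes are the cover's.
- hole (a point): Bottom centre of the holding hole under the cover, in the underside plane, 65 mm to +x and 106 mm to -y of the hinge point in the cover's axes. A dark folded-steel socket about 16 mm deep, opening along the cover's -z; along the cover's y it is 13 mm wide at the bottom, flared to about 34 mm. Axes are the cover's.
- rod (a joint): Prop rod angle (rad): 0 level along the bath's +y, grows as the free end is lifted, -0.2 to 1.5; stowed near 0 under the cover. Its stiff pivot (0.09 N m) keeps it wherever it is left. At about 0.75 the hole comes down square onto its end; the flare forgives about 0.05 rad.
- rod_pivot (a point): Pivot of the rod in the tank, axis parallel to the hinge line, at bath x 65, y -80, z 90 mm, in a steel bracket 22 mm wide that reaches 22 mm past it along the rod. The rod swings in the vertical plane of the hole.
- rod_grip (a point): Middle of the black rubber sleeve on the rod, 97.5 mm from the pivot; the sleeve is 13 mm thick and 45 mm long. The point's +y runs along the rod to its free end, x along the pivot axis. At least 60 mm is free on both sides; when the open cover leans over it, reach in tilted from the bath's -y side.
- rod_tip (a point): Free end of the rod (rounded, 8 mm thick), 154 mm from the pivot.
- wrench: Bystander: steel open-end wrench, 160 mm, lying on the table on the -y side of the bath. Origin at its underside.
- beaker: Bystander: open glass beaker, 56 mm across, 70 mm high, on the -y side of the bath. Origin at its underside.
- elbow: Bystander: white plastic pipe elbow, 26 mm thick, 60 mm legs, on the -y side of the bath. Origin at its underside.
- valve: Bystander: brass ball valve 70 mm long, 45 mm high with a flat steel lever, on the +y side of the bath. Origin at its underside.
- gauge: Bystander: round pressure gauge 60 mm across, 25 mm thick, lying face up on the +y side of the bath. Origin at its underside.
- bottle: Bystander: white plastic bottle 54 mm across, 120 mm high, on the +y side of the bath. Origin at its underside.
- coupling: Bystander: brass pipe coupling, a ring 32 mm across, 22 mm high, on the table on the -y side of the bath. Origin at its underside.

How it is judged (in metres and radians):
On the way, in this order (a step that is already met when the one before it is completed fails the run):
1. the cover is lifted past 1.0 rad (value of joint cover above 1 rad), for 0.2 s.
2. the prop rod is swung up past 0.5 rad while the cover is up (value of joint rod above 0.5 rad and value of joint cover above 0.9 rad), for 0.2 s.
At the end, for the whole second after the job is handed in: The rod's end is in the holding hole (rod tip within 8 mm of the hole's bottom centre) and the cover rests on it, still, at 0.76 to 0.90 rad (distance between rod_tip and hole below 0.008 m and value of joint cover between 0.76 and 0.9 rad and velocity of joint cover between -0.05 and 0.05 rad/s); the robot touches nothing.
It fails at once if the cover is dropped (closing faster than 2.5 rad/s) (velocity of joint cover below -2.5 rad/s).
It fails at once if a bystander is shifted by more than 30 mm (distance of any of wrench, beaker, elbow, valve, gauge, bottle, coupling from where it was at the start of the episode above 0.03 m).
It also fails if it takes over 64 s, if anything falls off the work surface, if the arm or the gripper's body presses on something with over 40 N, if the wrist force passes 120 N, or if a joint passes its speed limit or range.

## Robot

A 7-joint arm with a two-finger parallel gripper is mounted at the origin on the work surface. World frame = base frame: x ahead of the robot, y to its left, z up, the work surface at z = 0. Lengths are in mm, angles in rad, forces in N, time in s.
With the tool pointing down it reaches from about 350 to 900 mm from the base axis. Payload 8.1 kg.
Tool frame: the origin (TCP) lies between the finger pads; the fingertips stand 22 mm ahead of it and the grasp point (between the pads) lies 3 mm ahead of it; z points along the fingers, y is the direction in which the jaws open and shut (so a half turn about z gives the same grasp; the last joint's range is limited). The gripper opens to 85 mm and grips with 20 to 120 N. Pads are 22 mm wide; open, the fingers measure 114 mm over their backs; the gripper's body (76 mm by 85 mm) begins 54 mm behind the grasp point. The pads swing forward as they close: fully open they stand 13 mm farther back than shut.
Start: joints at [1.202, 0.434, 0.025, 1.573, -0.012, 1.134, -0.075], TCP at [164.151, -603.072, 226.223] pointing down, gripper open.
Joint ranges: [-2.62, 2.62], [-0.44, 2.09], [-1.27, 1.32], [0.08, 2.57], [-1.32, 4.46], [0.12, 2], [-2.74, 2.74]. Speed limits (rad/s): [2.22, 2.22, 3.01, 3.01, 3.14, 3.14, 3.14].

## Interface

Orientations are given as a unit quaternion [w, x, y, z].
In Python, from station import r, viewer, job gives the robot as it stands.
- The arm moves only by the shell command python3 -m inch 'ROWS' [FORCE]. ROWS is a JSON object of lists of equal length, an entry for each row: "jaw": the finger opening in mm, from 0 to 85.4; "dp": the shift along the world's x, y, z in mm, a list of three; "rotation": the turn, a rotation vector about the world's x, y, z in rad, a list of three. In form: {"jaw": [jaw, ...], "dp": [[x, y, z], ...], "rotation": [[rx, ry, rz], ...]}. A call has 1 to 20 rows; each row is the pose to reach, as a shift and turn from the pose measured when the call began; what a row does not reach only later rows make up. A row lasts 1/12 s, in which the tool goes at most 41.7 mm and 7.16 degrees, less where a joint would pass 70% of its speed; a pose out of reach is approached as far as the arm can. A call with a gripper value outside its range is refused whole. The fingers move at their own pace and stop on an object; FORCE is the grip in N (left out, the last holds). Time passes only in rows, so rows that repeat a pose let the fingers close. It gives the time, the measured TCP pose, the force and the opening at its end, in the units of the state.
- r.observe(): the state, without advancing time (a new reading comes with each control period).
- viewer.capture(name): name is "side" or "top" or "wrist"; returns a dict with "img" (480x640x3 uint8, red, green, blue), "mtx" (3x3 intrinsics, pixels), "D" ([k1, k2, p1, p2, k3] as OpenCV has them; the pictures are not rectified), "world_from_camera" (4x4, takes a point from camera to world coordinates). Camera axes: x right, y up, looking along -z (the intrinsics and any distortion apply to the point x, -y, -z); pixel columns grow to the right and rows downward; lengths in mm; the calibration is good to about 2 mm. A picture is of the moment at which its call begins. There is no depth.
- job.finish_job(): hands the job in, once; it reports no verdict.
The state is a dict: "clock": time; "joint_positions": joint angles; "joint_velocities": joint speeds; "tau": joint torques, N m; "tcp_pos": TCP position; "eef_rot": TCP orientation; "ft_force": force on the tool from outside, world axes, zero at the start; "wrist_torque": the same for the moment, N m; "grip_width": finger opening in mm.
Only numpy, scipy, OpenCV 4.12 (cv2) and the standard library are available. Lean on these libraries where they do the work, as an engineer would, in place of code of your own. Each camera call takes 0.05 s, during which the arm holds its last target.

## Working session

There is one attempt and no reset: what is moved stays moved. The work goes in short steps, Python scripts to look and compute and a shell command to move; the robot and the scene stay as the last step left them, time stands still between calls to the robot, and variables do not carry over. Pictures are saved under pics/ and viewed, and the job is handed in when it is done.

```bash
ls; mkdir -p pics; python3 - <<'E'
from station import r,viewer,job
import cv2,json
print(r.observe())
for n in ["side","top","wrist"]:
    c=viewer.capture(n); cv2.imwrite(f"pics/{n}0.png",c["img"][:,:,::-1])
    print(n,c["mtx"].tolist(),c["D"],c["world_from_camera"].round(4).tolist())
E
```

```text
pics
{'clock': 0.0, 'joint_positions': array([ 1.20240642,  0.4351726 ,  0.02497721,  1.57410691, -0.01161666,
        1.13396383, -0.07508769]), 'joint_velocities': array([-4.77415622e-05,  1.95829762e-03,  1.03757033e-03,  2.03668061e-04,
        6.47356223e-04,  2.29598132e-04,  1.14664586e-03]), 'tau': array([ 6.25912235e-04, -6.70460558e+01,  1.02529965e+00, -3.16211808e+01,
        1.55067444e-02,  1.25533363e-02, -3.11632209e-05]), 'tcp_pos': array([ 163.98535062, -602.58078912,  225.45350556]), 'eef_rot': array([-7.35445277e-04,  9.91186711e-01,  1.32470137e-01, -1.60444838e-04]), 'ft_force': array([0.95330205, 0.22969247, 0.47164198]), 'wrist_torque': array([ 0.03536151,  0.00265957, -0.00389004]), 'grip_width': 85.66282199571963}
side [[451.3749219273294, 0.0, 317.4864211138687], [0.0, 451.3749219273294, 243.979325367323], [0.0, 0.0, 1.0]] [-0.03258642  0.          0.          0.          0.        ] [[0.9046, 0.2432, -0.35, 307.5498], [-0.4262, 0.5212, -0.7394, -578.1039], [0.0026, 0.818, 0.5752, 599.6992], [0.0, 0.0, 0.0, 1.0]]
top [[504.4952651301975, 0.0, 323.37353132137576], [0.0, 504.4952651301975, 236.9672396827226], [0.0, 0.0, 1.0]] [0.02347657 0.         0.         0.         0.        ] [[0.0249, 0.9854, -0.1682, 404.1956], [-0.9997, 0.026, 0.0043, 38.2109], [0.0086, 0.1681, 0.9857, 1155.1021], [0.0, 0.0, 0.0, 1.0]]
wrist [[381.557655515807, 0.0, 321.113094689935], [0.0, 381.557655515807, 237.30346047123612], [0.0, 0.0, 1.0]] [-0.05403483  0.          0.          0.          0.        ] [[0.2631, 0.9225, 0.2824, 235.5292], [-0.9648, 0.252, 0.0757, -583.2251], [-0.0014, -0.2923, 0.9563, 373.9857], [0.0, 0.0, 0.0, 1.0]]
```

View pics/side0.png

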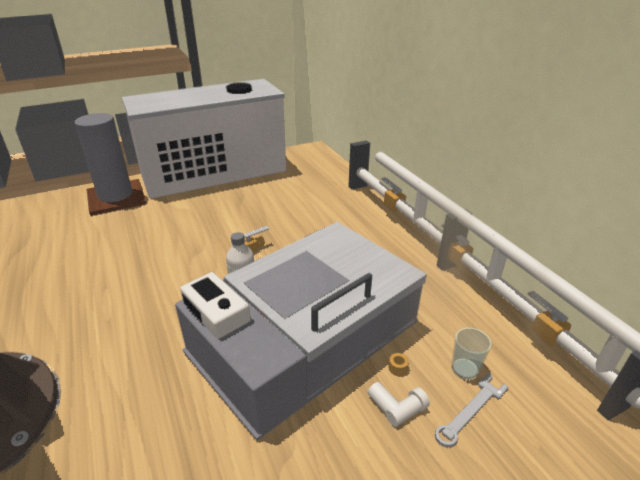

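View pics/top0.png

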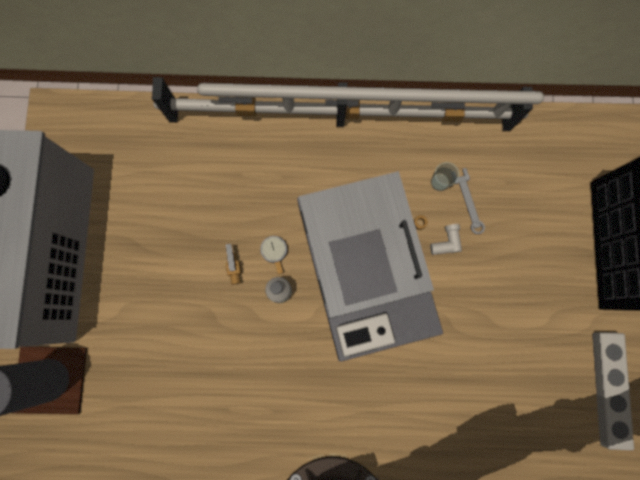

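```bash
python3 - <<'E'
import cv2
i=cv2.imread('pics/top0.png'); cv2.imwrite('pics/top0c.png',cv2.resize(i[80:290,180:440],None,fx=3,fy=2.85,interpolation=cv2.INTER_CUBIC)[:600])
E
```

```text
(no output)
```

View pics/top0c.png

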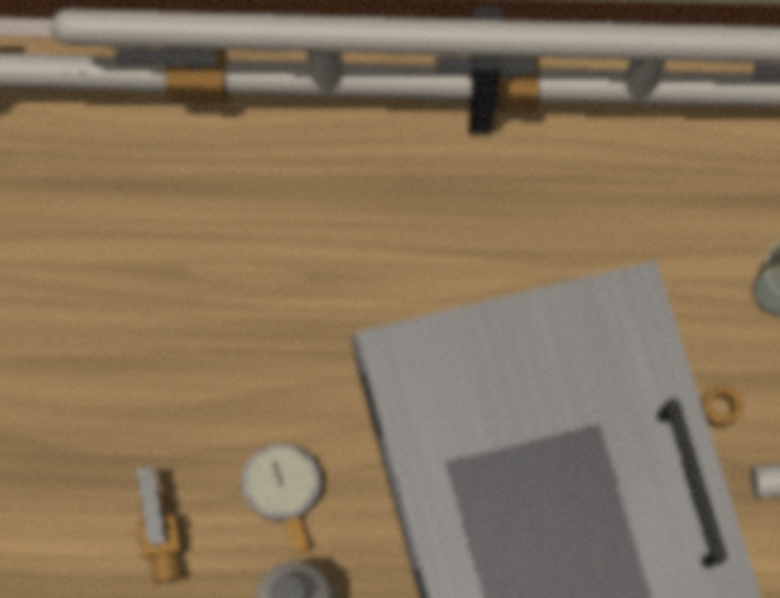

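```bash
cat > h.py <<'E'
import numpy as np,cv2
from scipy.spatial.transform import Rotation as R
def proj(c,P):
    W=np.array(c["world_from_camera"]);F=np.diag([1,-1,-1.])
    Rc=F@W[:3,:3].T; t=-Rc@W[:3,3]
    return cv2.projectPoints(np.atleast_2d(np.asarray(P,float)),cv2.Rodrigues(Rc)[0],t,np.array(c["mtx"]),np.array(c["D"]))[0][:,0]
def ray(c,uv,z):
    W=np.array(c["world_from_camera"])
    p=cv2.undistortPoints(np.array([[uv]],float),np.array(c["mtx"]),np.array(c["D"]))[0,0]
    d=W[:3,:3]@[p[0],-p[1],-1]; o=W[:3,3]; return o+d*(z-o[2])/d[2]
def b2w(b,P):
    x,y,a=b; P=np.atleast_2d(P); return P@R.from_rotvec([0,0,a]).as_matrix().T+[x,y,0]
def c2b(q,P): # cover frame -> bath, angle q
    # -y edge lifts: rotate about x by -q
    return np.atleast_2d(P)@R.from_rotvec([-q,0,0]).as_matrix().T+[0,105,118]
E
python3 - <<'E'
from h import *
from station import r,viewer
c=viewer.capture("top"); s=viewer.capture("side")
for n,uv,z in [("h1",(404,222),163),("h2",(417.3,277),163),("c1",(299,196),123),("c2",(400,173),123),("deck near R",(441,331),115),("ctrl",(367,335),160)]:
    print(n,ray(c,uv,z).round(1))
for n,uv,z in [("h1",(371,280),163),("h2",(314,320),163),("c1",(336,229),123),("c2",(424,279),123),("c3",(295,358),123)]:
    print(n,ray(s,uv,z).round(1))
E
```

```text
h1 [ 608.2 -127.1  163. ]
h2 [ 498.4 -153.1  163. ]
c1 [666.4  87.1 123. ]
c2 [ 722.3 -125.4  123. ]
deck near R [ 394.7 -209.5  115. ]
ctrl [383.8 -55.4 160. ]
h1 [ 606.2 -136.6  163. ]
h2 [ 492.5 -177.1  163. ]
c1 [651.4  65.  123. ]
c2 [ 714.6 -131.3  123. ]
c3 [ 455.8 -195.   123. ]
```

```bash
python3 - <<'E'
import cv2
i=cv2.imread('pics/top0.png'); cv2.imwrite('pics/top0d.png',cv2.resize(i[165:365,290:450],None,fx=3,fy=3,interpolation=cv2.INTER_CUBIC))
i=cv2.imread('pics/side0.png'); cv2.imwrite('pics/side0d.png',cv2.resize(i[220:420,170:435],None,fx=3,fy=3,interpolation=cv2.INTER_CUBIC))
E
```

```text
(no output)
```

View pics/top0d.png

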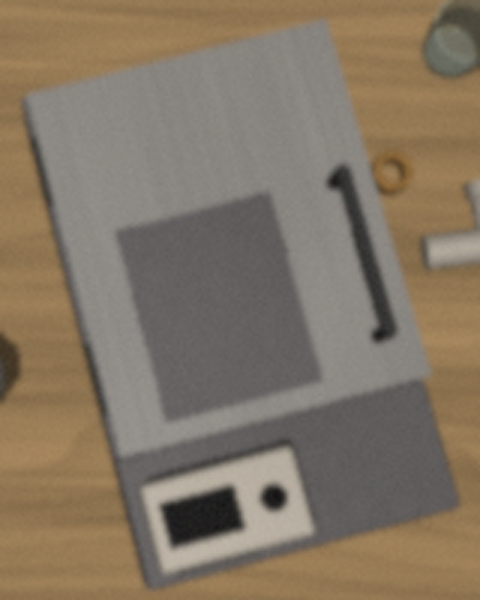

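View pics/side0d.png

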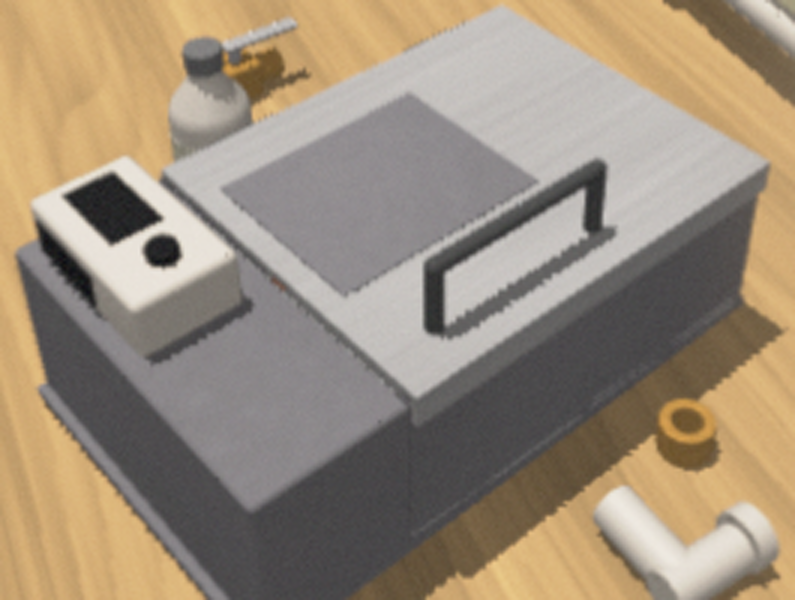

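View pics/wrist0.png

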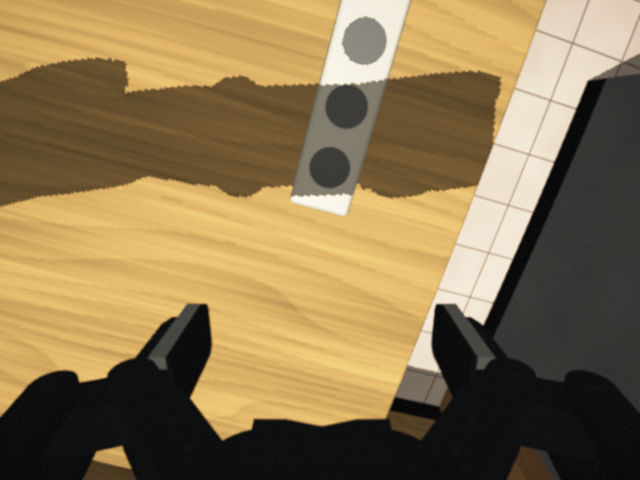

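```bash
cat > fit.py <<'E'
from h import *
from station import r,viewer
from scipy.optimize import least_squares
c=viewer.capture("top"); s=viewer.capture("side")
T=np.array([(25,98),(325,22),(430,375),(120,458),(343,178),(384,328)])/3+[290,165]
S=np.array([(503,8),(768,165),(413,402),(163,175),(594,172),(436,268)])/3+[170,220]
def pts(p):
    x0,y0,hl=p[3:6]
    L=[(x0+130,y0,5),(x0+130,y0-213,5),(x0-130,y0-213,5),(x0-130,y0,5),(-30+hl,-185,45),(-30-hl,-185,45)]
    return b2w(p[:3],c2b(0,L))
def f(p): 
    P=pts(p); return np.r_[(proj(c,P)-T).ravel(),(proj(s,P)-S).ravel()]
o=least_squares(f,[550,-50,.25,6,0,52]);p=o.x
print(p.round(3)); print(f(p).reshape(2,-1,2).round(1).tolist())
for nm,q in (("top",(c,slice(0,12))),("side",(s,slice(12,24)))):
    o2=least_squares(lambda p:f(p)[q[1]],o.x); print(nm,o2.x.round(3))
b=p[:3]
H=lambda q:b2w(b,c2b(q,[-30,-185,45]))[0]
for q in (0,.3,.6,.9,1.187): print(q,H(q).round(1), b2w(b,c2b(q,[65,-106,0]))[0].round(1))
E
python3 fit.py
```

```text
[ 5.60727e+02 -5.74800e+01  2.82000e-01  9.63300e+00  1.71900e+00
  5.26070e+01]
[[[2.2, -1.1], [-0.6, -0.4], [-0.1, 0.9], [2.3, 0.1], [0.1, -0.6], [1.4, 0.1]], [[0.2, -0.0], [-1.0, -1.2], [-0.5, -1.6], [-0.2, -0.4], [-0.8, -0.3], [-0.1, -0.9]]]
top [ 5.60197e+02 -5.59280e+01  2.82000e-01  9.99400e+00  2.08600e+00
  5.15920e+01]
side [ 5.60721e+02 -5.88770e+01  2.82000e-01  9.02500e+00  9.33000e-01
  5.32990e+01]
0 [ 554.2 -142.7  163. ] [623.4 -40.4 118. ]
0.3 [ 548.2 -122.   215.7] [622.1 -35.8 149.3]
0.6 [538.1 -87.2 259.6] [618.3 -22.6 177.9]
0.9 [524.9 -41.6 290.9] [612.3  -1.8 201. ]
1.187 [510.4   8.6 306.4] [605.   23.3 216.3]
```

```bash
python3 -m inch '{"jaw":[60,60,60,60,60,60,60,60,60,60,60,60,60,60,60,60,60,60,60],"dp":[[25,25,10],[50,55,20],[75,85,20],[100,115,20],[125,145,20],[150,175,20],[175,205,20],[200,235,20],[225,265,20],[250,295,20],[275,325,20],[300,355,20],[325,385,20],[350,412,20],[370,437,20],[390,460,15],[390,460,10],[390,460,10],[390,460,10]],"rotation":[[0,0,0],[0,0,0],[0,0,0],[0,0,0],[0,0,0],[0,0,0.016],[0,0,0.016],[0,0,0.016],[0,0,0.016],[0,0,0.016],[0,0,0.016],[0,0,0.016],[0,0,0.016],[0,0,0.016],[0,0,0.016],[0,0,0.016],[0,0,0.016],[0,0,0.016],[0,0,0.016]]}' 40; python3 - <<'E'
from station import viewer
import cv2
for n in ["side","wrist"]:
    c=viewer.capture(n); cv2.imwrite(f"pics/{n}1.png",c["img"][:,:,::-1])
E
```

```text
clock: 1.93
tcp_pos: [553.5, -143.6, 235.6]
eef_rot: [-0.0, 0.99, 0.14, -0.001]
ft_force: [-1.0, -1.1, -0.7]
grip_width: 60.0
```

View pics/wrist1.png

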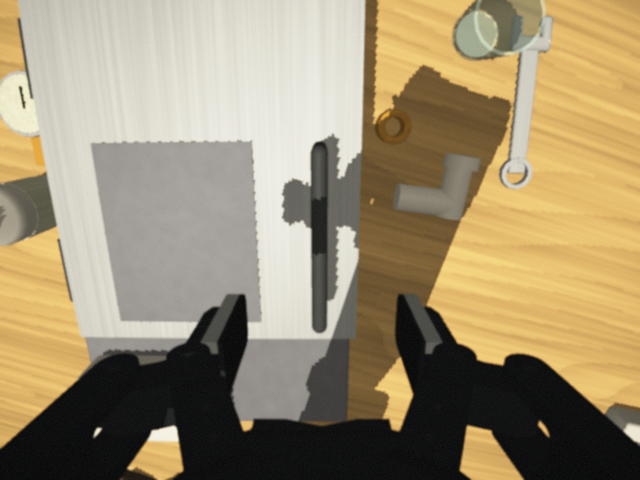

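View pics/side1.png

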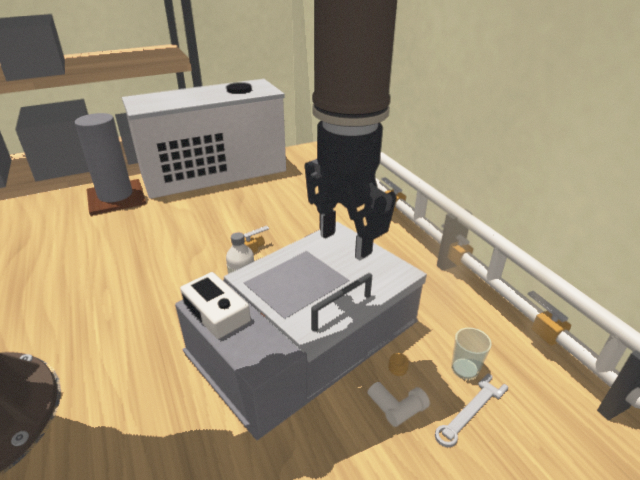

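The wrist picture shows the bar at column 320, upright, midway between the fingers (centred and aligned). Going down and closing.

```bash
python3 -m inch '{"jaw":[60,60,60,60,60,0,0,0,0,0,0,0],"dp":[[0,0,-25],[0,0,-50],[0,0,-65],[0,0,-70],[0,0,-70],[0,0,-70],[0,0,-70],[0,0,-70],[0,0,-70],[0,0,-70],[0,0,-70],[0,0,-70]],"rotation":[[0,0,0],[0,0,0],[0,0,0],[0,0,0],[0,0,0],[0,0,0],[0,0,0],[0,0,0],[0,0,0],[0,0,0],[0,0,0],[0,0,0]]}' 40; python3 - <<'E'
from station import viewer
import cv2
for n in ["wrist"]:
    c=viewer.capture(n); cv2.imwrite(f"pics/{n}2.png",c["img"][:,:,::-1])
E
```

```text
clock: 3.03
tcp_pos: [553.5, -144.5, 166.4]
eef_rot: [0.0, 0.99, 0.139, -0.0]
ft_force: [-0.7, -0.1, 0.4]
grip_width: -0.0
```

View pics/wrist2.png

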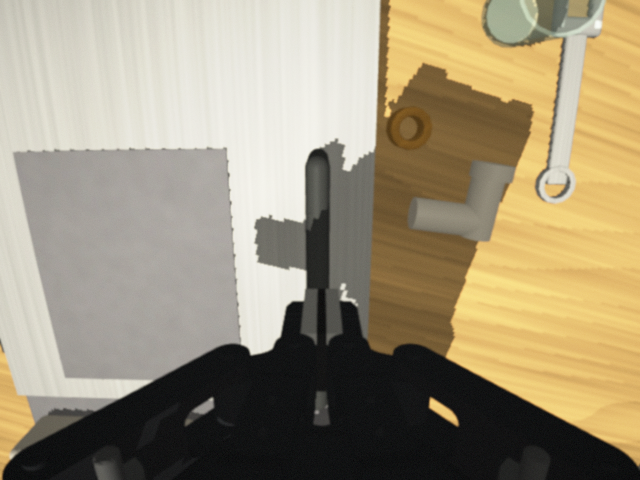

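```bash
python3 - <<'E'
from h import *
from station import viewer
s=viewer.capture("side"); w=viewer.capture("wrist")
cv2.imwrite('pics/side3.png',s["img"][:,:,::-1])
i=cv2.imread('pics/side3.png'); cv2.imwrite('pics/side3d.png',cv2.resize(i[150:350,220:480],None,fx=3,fy=3,interpolation=cv2.INTER_CUBIC))
b=(560.5,-57.5,.282)
P=np.vstack([b2w(b,c2b(0,[[20,-185,45],[-80,-185,45],[-30,-185,45],[-30,-185,5]])),[[553.5,-144.5,166.4],[553.5,-144.5,144.4]]])
print(proj(w,P).round(0).tolist()); print(proj(s,P).round(0).tolist())
print(w["world_from_camera"].round(2).tolist())
E
```

```text
[[317.0, 182.0], [318.0, 391.0], [318.0, 296.0], [318.0, 263.0], [321.0, 301.0], [321.0, 281.0]]
[[366.0, 278.0], [317.0, 308.0], [342.0, 292.0], [341.0, 312.0], [343.0, 291.0], [342.0, 302.0]]
[[0.28, 0.92, 0.28, 624.69], [-0.96, 0.26, 0.08, -123.8], [0.0, -0.29, 0.96, 314.74], [0.0, 0.0, 0.0, 1.0]]
```

View pics/side3d.png

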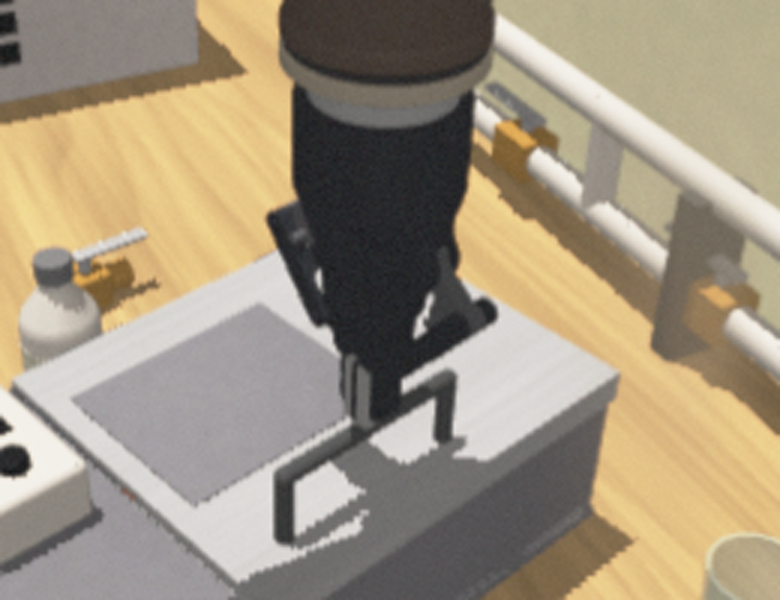

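The jaws closed on nothing. In the side crop the closed tips end just above the bar, at about (365,425), so the tips are about 20 mm higher than the nominal figure. I'll open, go lower and close again.

```bash
python3 -m inch '{"jaw":[45,45,45,45,45,45,45,45],"dp":[[0,0,4],[0,0,4],[0,0,4],[0,0,0],[0,0,-8],[0,0,-14],[0,0,-16],[0,0,-16]],"rotation":[[0,0,0],[0,0,0],[0,0,0],[0,0,0],[0,0,0],[0,0,0],[0,0,0],[0,0,0]]}' 40; python3 - <<'E'
from station import viewer
import cv2
for n in ["wrist","side"]:
    c=viewer.capture(n); cv2.imwrite(f"pics/{n}4.png",c["img"][:,:,::-1])
i=cv2.imread('pics/side4.png'); cv2.imwrite('pics/side4d.png',cv2.resize(i[180:350,260:440],None,fx=3.5,fy=3.5,interpolation=cv2.INTER_CUBIC))
E
```

```text
clock: 3.85
tcp_pos: [552.7, -144.3, 149.0]
eef_rot: [-0.0, 0.99, 0.139, -0.001]
ft_force: [0.2, 0.3, 0.3]
grip_width: 44.9
```

View pics/side4d.png

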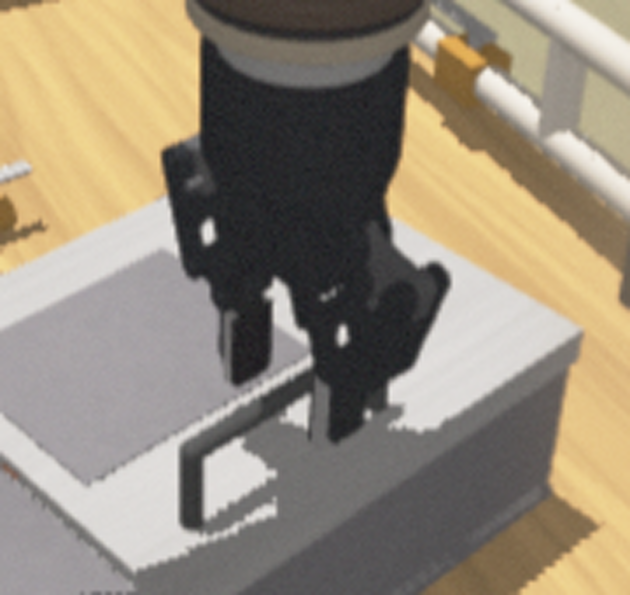

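View pics/wrist4.png

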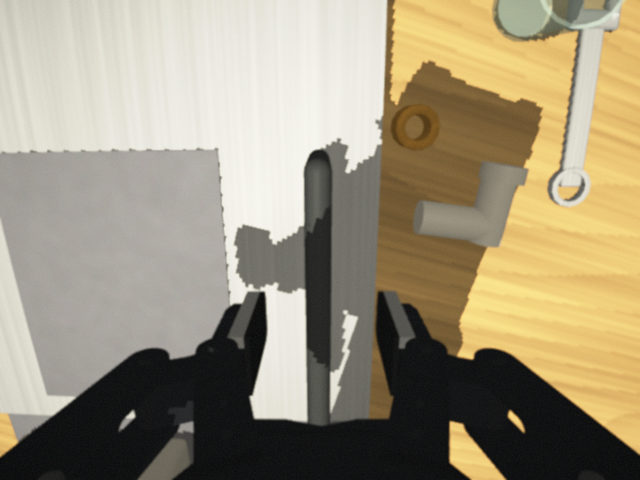

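The fingers straddle the bar (wrist: bar at column 318, fingers at 250 and 390). I'll go 4 mm lower and close.

```bash
python3 -m inch '{"jaw":[0,0,0,0,0,0,0,0],"dp":[[0,0,-4],[0,0,-4],[0,0,-4],[0,0,-4],[0,0,-4],[0,0,-4],[0,0,-4],[0,0,-4]],"rotation":[[0,0,0],[0,0,0],[0,0,0],[0,0,0],[0,0,0],[0,0,0],[0,0,0],[0,0,0]]}' 40; python3 - <<'E'
from h import *
# tcp shift along arc for cover angle q & tool tilt t (rotvec about bath x by -t), bar at offset d ahead of TCP (tool z)
b=(560.5,-57.5,.282); a=b[2]; ex=np.array([np.cos(a),np.sin(a),0])
H=lambda q:b2w(b,c2b(q,[-30,-185,45]))[0]
d=-14 # bar relative to TCP along tool z (tcp z=145, bar 163 -> bar is 18 behind)
d=-18
T0=H(0)-d*np.array([0,0,-1])
for q,t in [(0,0),(.1,.05),(.2,.1),(.3,.15),(.4,.2),(.5,.25),(.6,.3),(.7,.35),(.8,.4),(.9,.45),(1.0,.5),(1.1,.55),(1.187,.6)]:
    z=R.from_rotvec(-t*ex).apply([0,0,-1]); print(q,t,(H(q)-d*z-T0).round(0),(-t*ex).round(3))
E
```

```text
clock: 4.62
tcp_pos: [552.8, -143.1, 145.9]
eef_rot: [-0.001, 0.99, 0.14, -0.001]
ft_force: [-2.2, 4.5, 1.0]
grip_width: 8.7
0 0 [0. 0. 0.] [0. 0. 0.]
0.1 0.05 [-1.  4. 18.] [-0.048 -0.014 -0.   ]
0.2 0.1 [-3. 10. 36.] [-0.096 -0.028 -0.   ]
0.3 0.15 [-5. 18. 53.] [-0.144 -0.042 -0.   ]
0.4 0.2 [-8. 27. 69.] [-0.192 -0.056 -0.   ]
0.5 0.25 [-11.  38.  84.] [-0.24 -0.07 -0.  ]
0.6 0.3 [-15.  50.  97.] [-0.288 -0.083 -0.   ]
0.7 0.35 [-18.  64. 110.] [-0.336 -0.097 -0.   ]
0.8 0.4 [-23.  78. 120.] [-0.384 -0.111 -0.   ]
0.9 0.45 [-27.  94. 130.] [-0.432 -0.125 -0.   ]
1.0 0.5 [-32. 110. 137.] [-0.48  -0.139 -0.   ]
1.1 0.55 [-37. 127. 143.] [-0.528 -0.153 -0.   ]
1.187 0.6 [-41. 141. 147.] [-0.576 -0.167 -0.   ]
```

```bash
python3 -m inch '{"jaw":[0,0,0,0,0,0,0,0,0,0,0,0],"dp":[[0,2,9],[-1,4,18],[-2,7,27],[-3,10,36],[-4,14,45],[-5,18,53],[-6,22,61],[-8,27,69],[-9,32,77],[-11,38,84],[-11,38,84],[-11,38,84]],"rotation":[[-0.024,-0.007,0],[-0.048,-0.014,0],[-0.072,-0.021,0],[-0.096,-0.028,0],[-0.12,-0.035,0],[-0.144,-0.042,0],[-0.168,-0.049,0],[-0.192,-0.056,0],[-0.216,-0.063,0],[-0.24,-0.07,0],[-0.24,-0.07,0],[-0.24,-0.07,0]]}' 40; python3 - <<'E'
from station import viewer,r
import cv2
for n in ["side"]:
    c=viewer.capture(n); cv2.imwrite(f"pics/{n}5.png",c["img"][:,:,::-1])
s=r.observe();print(s["wrist_torque"],s["joint_positions"])
E
```

```text
clock: 5.62
tcp_pos: [541.9, -104.9, 230.0]
eef_rot: [0.123, 0.983, 0.139, 0.017]
ft_force: [0.8, 0.5, -3.1]
grip_width: 8.2
[0.37216848 0.00774999 0.05226017] [ 0.08497238  0.27989953 -0.19262903  1.83135111  0.35028004  1.01829726
 -1.57207111]
```

View pics/side5.png

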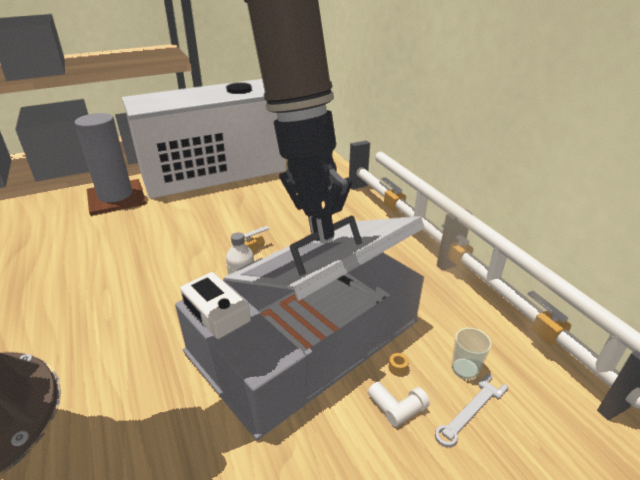

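```bash
python3 -m inch '{"jaw":[0,0,0,0,0,0,0,0,0,0,0,0,0,0,0,0],"dp":[[-2,6,7],[-4,12,13],[-6,19,20],[-7,26,26],[-10,33,31],[-12,40,36],[-14,48,41],[-16,56,46],[-19,64,50],[-21,72,53],[-24,80,56],[-26,89,59],[-28,96,61],[-30,103,63],[-30,103,63],[-30,103,63]],"rotation":[[-0.024,-0.007,0],[-0.048,-0.014,0],[-0.072,-0.021,0],[-0.096,-0.028,0],[-0.12,-0.035,0],[-0.144,-0.042,0],[-0.168,-0.049,0],[-0.192,-0.056,0],[-0.216,-0.063,0],[-0.24,-0.07,0],[-0.264,-0.077,0],[-0.288,-0.083,0],[-0.312,-0.09,0],[-0.336,-0.097,0],[-0.336,-0.097,0],[-0.336,-0.097,0]]}' 40; python3 - <<'E'
from station import viewer,r
import cv2
for n in ["side","top"]:
    c=viewer.capture(n); cv2.imwrite(f"pics/{n}6.png",c["img"][:,:,::-1])
s=r.observe();print(s["wrist_torque"],s["joint_positions"])
E
```

```text
clock: 7.0
tcp_pos: [512.6, -3.1, 293.7]
eef_rot: [0.292, 0.946, 0.133, 0.041]
ft_force: [-1.0, -3.2, 9.7]
grip_width: 8.2
[-0.87473791  0.02440877 -0.12301856] [-0.29819828  0.24143049 -0.26535367  1.8585831   0.66056693  1.30767263
 -2.1166959 ]
```

View pics/side6.png

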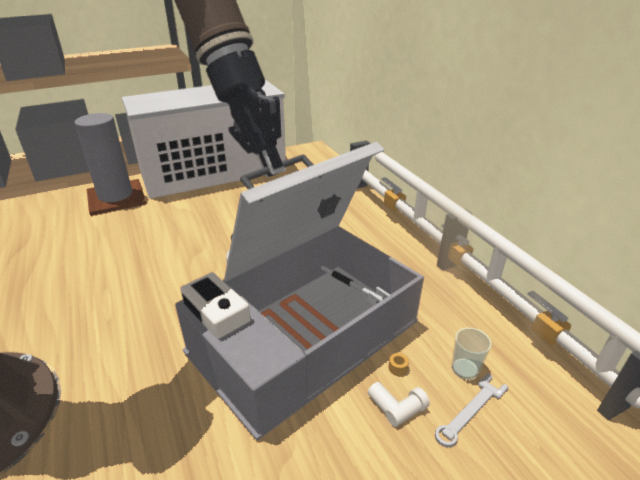

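View pics/top6.png

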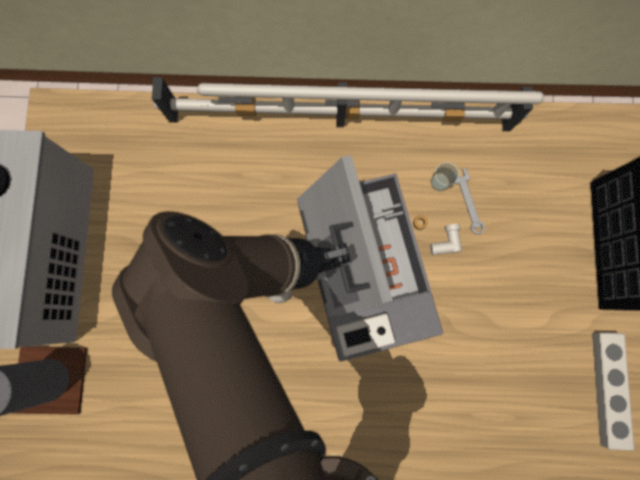

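```bash
python3 - <<'E'
from h import *
from station import viewer
s=viewer.capture("side")
i=s["img"][:,:,::-1].copy()
cv2.imwrite('pics/side7d.png',cv2.resize(i[130:330,210:430],None,fx=3,fy=3,interpolation=cv2.INTER_CUBIC))
b=(560.5,-57.5,.282)
f=lambda uv:((np.array(uv)-[210,130])*3).round(0).tolist()
for q in (1.1,1.15,1.187):
    print(q,f(proj(s,b2w(b,c2b(q,[[139.5,-211.5,5],[-120.5,-211.5,5],[139.5,-211.5,-15],[65,-106,-8]])))))
print(f(proj(s,b2w(b,[[65,-80,90],[65,17.5,90],[65,74,90]]))))
E
```

```text
1.1 [[512.0, 56.0], [107.0, 214.0], [536.0, 82.0], [361.0, 237.0]]
1.15 [[500.0, 43.0], [93.0, 197.0], [524.0, 67.0], [356.0, 230.0]]
1.187 [[490.0, 34.0], [83.0, 185.0], [515.0, 57.0], [352.0, 225.0]]
[[515.0, 511.0], [394.0, 428.0], [331.0, 386.0]]
```

View pics/side7d.png

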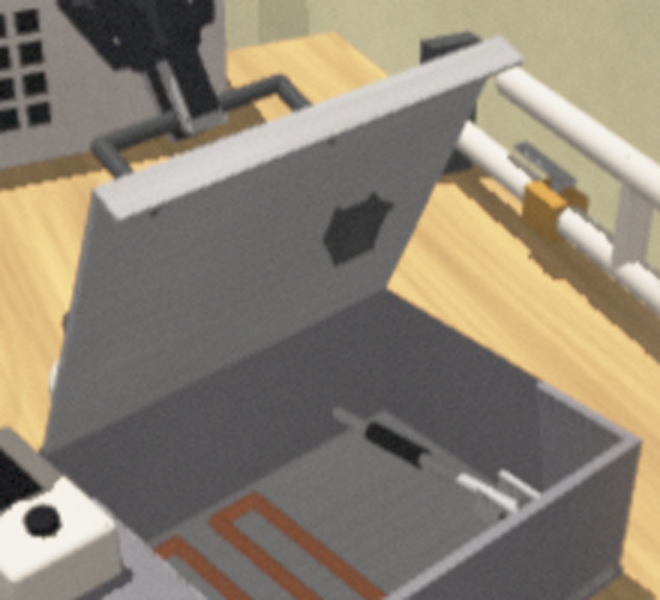

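```bash
python3 -m inch '{"jaw":[0,0,0,0],"dp":[[-1,4,2],[-2,8,4],[-2,8,4],[-2,8,4]],"rotation":[[0,0,0],[0,0,0],[0,0,0],[0,0,0]]}' 40; python3 - <<'E'
from h import *
from station import viewer
s=viewer.capture("side")
i=s["img"][:,:,::-1].copy()
cv2.imwrite('pics/side8d.png',cv2.resize(i[130:330,210:430],None,fx=3,fy=3,interpolation=cv2.INTER_CUBIC))
b=(560.5,-57.5,.282)
f=lambda uv:((np.array(uv)-[210,130])*3).round(0).tolist()
for q in (-.2,-.15,-.1,-.05,0):
    print(q,f(proj(s,b2w(b,[[65,-80+l*np.cos(q),90+l*np.sin(q)] for l in (0,75,97.5,120,154)]))))
E
```

```text
clock: 7.48
tcp_pos: [510.7, 0.9, 295.3]
eef_rot: [0.293, 0.946, 0.131, 0.039]
ft_force: [12.3, -13.7, -21.7]
grip_width: 8.1
-0.2 [[515.0, 511.0], [421.0, 467.0], [395.0, 455.0], [370.0, 443.0], [334.0, 426.0]]
-0.15 [[515.0, 511.0], [420.0, 462.0], [394.0, 448.0], [369.0, 435.0], [333.0, 416.0]]
-0.1 [[515.0, 511.0], [420.0, 456.0], [394.0, 441.0], [368.0, 427.0], [332.0, 406.0]]
-0.05 [[515.0, 511.0], [420.0, 451.0], [394.0, 435.0], [368.0, 419.0], [331.0, 396.0]]
0 [[515.0, 511.0], [420.0, 446.0], [394.0, 428.0], [368.0, 411.0], [331.0, 386.0]]
```

View pics/side8d.png

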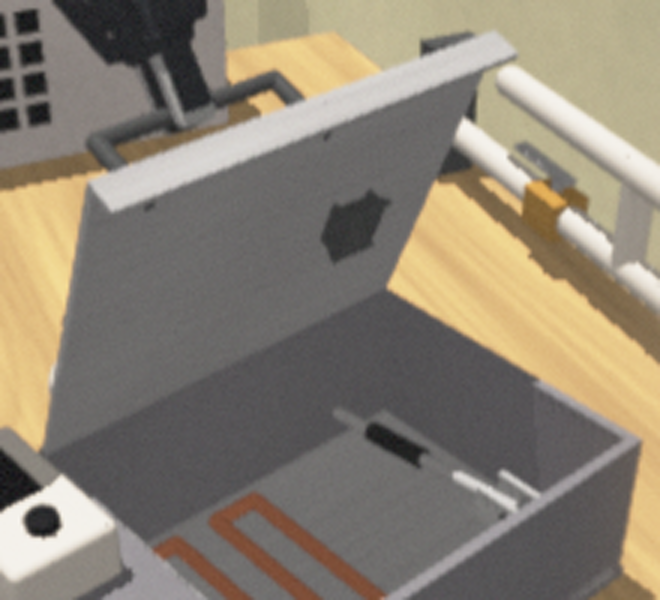

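```bash
python3 - <<'E'
from h import *
from station import viewer
s=viewer.capture("side")
for z in (130,140,150,160,170,180): print(z,proj(s,[[559,-166,z],[553.5,-144.5,z]]).round(1).tolist())
i=s["img"][:,:,::-1].copy()
cv2.imwrite('pics/side9d.png',cv2.resize(i[60:200,220:340],None,fx=5,fy=4.2,interpolation=cv2.INTER_CUBIC))
print(proj(s,[[510.7,.9,295.3]]))
E
```

```text
130 [[351.9, 317.6], [341.8, 309.5]]
140 [[352.2, 312.7], [342.0, 304.6]]
150 [[352.6, 307.6], [342.3, 299.6]]
160 [[352.9, 302.5], [342.5, 294.5]]
170 [[353.2, 297.2], [342.7, 289.3]]
180 [[353.6, 291.9], [343.0, 284.0]]
[[274.83216473 175.63993968]]
```

View pics/side9d.png

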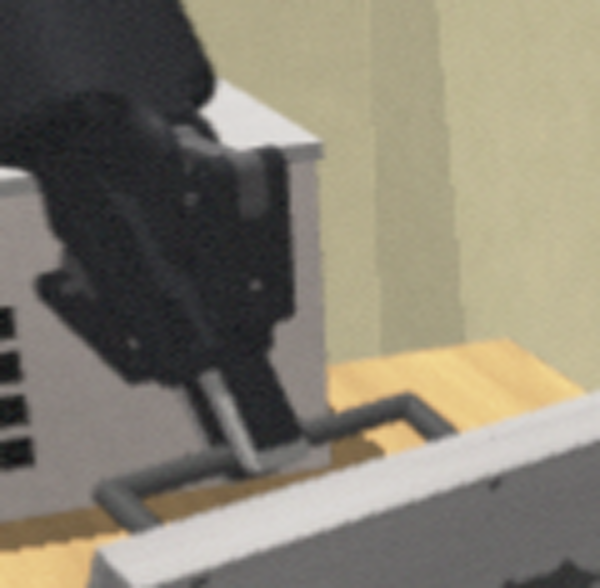

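```bash
python3 -m inch '{"jaw":[0,0,26,26,26,26,26,26,26,26,26],"dp":[[1,-3,-1],[1,-3,-1],[1,-3,-1],[1,-3,-1],[1,-3,-1],[1,-3,-1],[-3,10,20],[-7,24,40],[-11,36,58],[-15,48,76],[-15,48,76]],"rotation":[[0,0,0],[0,0,0],[0,0,0],[0,0,0],[0,0,0],[0,0,0],[0,0,0],[0,0,0],[0,0,0],[0,0,0],[0,0,0]]}' 40; python3 - <<'E'
from h import *
from station import viewer,r
s=viewer.capture("side")
cv2.imwrite('pics/side10.png',s["img"][:,:,::-1])
st=r.observe(); print(st["joint_positions"].round(2))
Rm=R.from_quat(st["eef_rot"],scalar_first=True)
a=.282; ex=np.array([np.cos(a),np.sin(a),0]); ey=np.array([-np.sin(a),np.cos(a),0]); ez=np.array([0,0,1.])
def tool(t):
    z=np.sin(t)*ey-np.cos(t)*ez; y=ex; return R.from_matrix(np.c_[np.cross(y,z),y,z]),z
b=(560.5,-57.5,a); p=st["tcp_pos"]; print(p)
for t in (0,.4):
    Rt,z=tool(t); print(t,"rotvec",(Rt*Rm.inv()).as_rotvec().round(3))
sl=b2w(b,[65,16.8,78.3])[0]; Rt,z=tool(.4); g=sl+16*z
print("sleeve",sl,"tcp",g,"pre150",g-150*z,"pre250",g-250*z)
E
```

```text
clock: 8.5
tcp_pos: [496.1, 52.6, 374.4]
eef_rot: [0.291, 0.947, 0.132, 0.041]
ft_force: [0.2, 0.2, 0.7]
grip_width: 26.2
[-0.37  0.2  -0.3   1.71  0.6   1.52 -2.09]
[496.04885212  51.07596433 372.73626129]
0 rotvec [0.321 0.58  1.524]
0.4 rotvec [0.704 0.369 1.622]
sleeve [618.25749529 -23.27556812  78.3       ] tcp [616.52363532 -17.29098202  63.5630241 ] pre150 [632.77857253 -73.39647672 201.7221732 ] pre250 [ 643.61519733 -110.80013986  293.8282726 ]
```

View pics/side10.png

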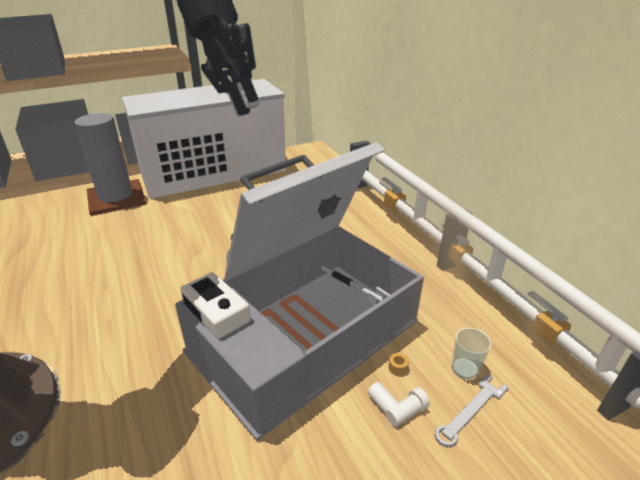

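```bash
python3 -m inch '{"jaw":[40,40,40,40,40,40,40,40,40,40,40,40,40,40,40,40,40,40,40],"dp":[[0,0,25],[0,0,50],[5,-5,70],[15,-15,80],[30,-30,80],[45,-45,80],[60,-60,80],[75,-75,80],[90,-90,80],[105,-105,80],[115,-120,80],[125,-135,70],[135,-148,60],[142,-160,45],[148,-166,30],[148,-166,30],[148,-166,30],[148,-166,30],[148,-166,30]],"rotation":[[0,0,0],[0.05,0.025,0.11],[0.1,0.05,0.22],[0.15,0.075,0.33],[0.2,0.1,0.44],[0.25,0.125,0.55],[0.3,0.15,0.66],[0.35,0.175,0.77],[0.4,0.2,0.88],[0.45,0.225,0.99],[0.5,0.25,1.1],[0.55,0.275,1.21],[0.6,0.3,1.32],[0.65,0.33,1.43],[0.7,0.36,1.54],[0.704,0.369,1.622],[0.704,0.369,1.622],[0.704,0.369,1.622],[0.704,0.369,1.622]]}' 40; cat > aim.py <<'E'
from h import *
from station import viewer,r
a=.282; ex=np.array([np.cos(a),np.sin(a),0]); ey=np.array([-np.sin(a),np.cos(a),0]); ez=np.array([0,0,1.])
b=(560.5,-57.5,a)
def tool(t):
    z=np.sin(t)*ey-np.cos(t)*ez; y=ex; return R.from_matrix(np.c_[np.cross(y,z),y,z]),z
st=r.observe(); Rm=R.from_quat(st["eef_rot"],scalar_first=True); p=st["tcp_pos"]
def show(lbl,pt,t):
    Rt,z=tool(t); print(lbl,"dp",(pt-p).round(1),"rot",(Rt*Rm.inv()).as_rotvec().round(3))
E
python3 - <<'E'
from aim import *
print(p,st["joint_positions"].round(2),st["ft_force"])
for t in (.4,):
    z=tool(t)[1]; sl=b2w(b,[65,16.8,78.3])[0]
    for L in (250,150,60,0): show(L,sl+16*z-L*z,t)
for n in ["side","wrist"]:
    c=viewer.capture(n); cv2.imwrite(f"pics/{n}11.png",c["img"][:,:,::-1])
    print(proj(c,[sl]).round(0),proj(c,b2w(b,[65,-80,90])).round(0))
E
```

```text
clock: 10.13
tcp_pos: [644.3, -115.5, 401.0]
eef_rot: [-0.159, 0.59, 0.782, 0.119]
ft_force: [-0.5, 0.2, 1.1]
grip_width: 40.0
[ 644.30021712 -115.54352564  401.01951891] [ 0.37  0.58 -0.19  0.99 -0.25  1.77  0.46] [-0.46403907  0.17166935  1.06416491]
250 dp [  -0.7    4.7 -107.2] rot [ 0.    -0.002  0.003]
150 dp [ -11.5   42.1 -199.3] rot [ 0.    -0.002  0.003]
60 dp [ -21.3   75.8 -282.2] rot [ 0.    -0.002  0.003]
0 dp [ -27.8   98.3 -337.5] rot [ 0.    -0.002  0.003]
[[341. 278.]] [[382. 300.]]
[[322. 212.]] [[322. 287.]]
```

View pics/side11.png

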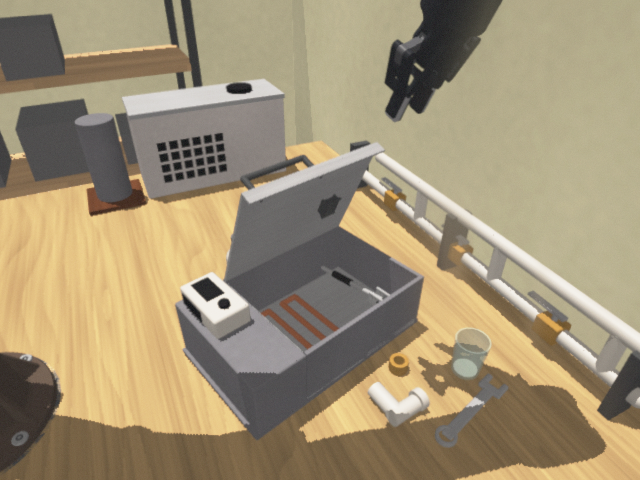

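View pics/wrist11.png

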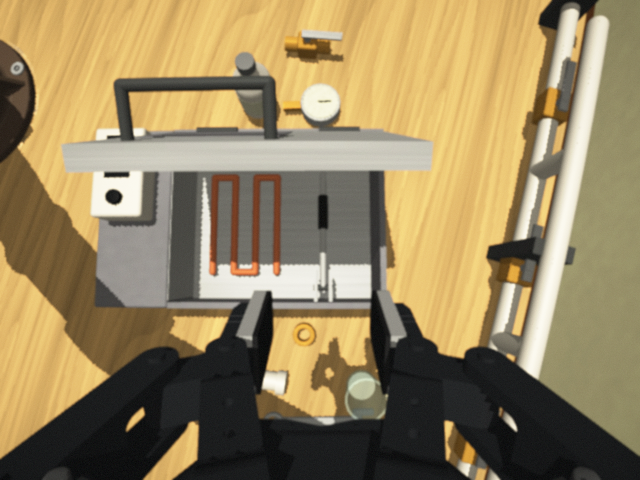

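Wrist picture: the sleeve is at (322,212), exactly where predicted, and midway between the fingers (columns 253 and 390). Moving in.

```bash
python3 -m inch '{"jaw":[40,40,40,40,40,40,40,40,40,40,40,40,40,40],"dp":[[0,2,-35],[0,4,-70],[-1,5,-107],[-4,15,-133],[-7,26,-160],[-11,41,-198],[-14,52,-224],[-17,62,-249],[-21,75,-281],[-23,83,-300],[-26,91,-320],[-28,98,-337],[-28,98,-337],[-28,98,-337]],"rotation":[[0,0,0],[0,0,0],[0,0,0],[0,0,0],[0,0,0],[0,0,0],[0,0,0],[0,0,0],[0,0,0],[0,0,0],[0,0,0],[0,0,0],[0,0,0],[0,0,0]]}' 40; python3 - <<'E'
from aim import *
print(p,st["joint_positions"].round(2),st["ft_force"])
for n in ["side","wrist"]:
    c=viewer.capture(n); cv2.imwrite(f"pics/{n}12.png",c["img"][:,:,::-1])
E
```

```text
clock: 11.4
tcp_pos: [615.6, -16.2, 66.9]
eef_rot: [-0.158, 0.59, 0.783, 0.119]
ft_force: [-0.4, -0.7, 0.4]
grip_width: 40.0
[615.59040079 -16.20215475  66.85624472] [ 0.3   0.71 -0.24  1.61 -0.25  1.01  0.54] [-0.44496608 -0.70464412  0.39532101]
```

View pics/side12.png

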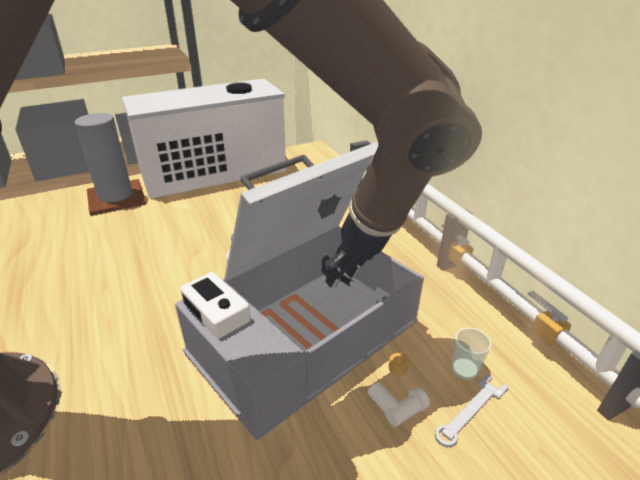

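View pics/wrist12.png

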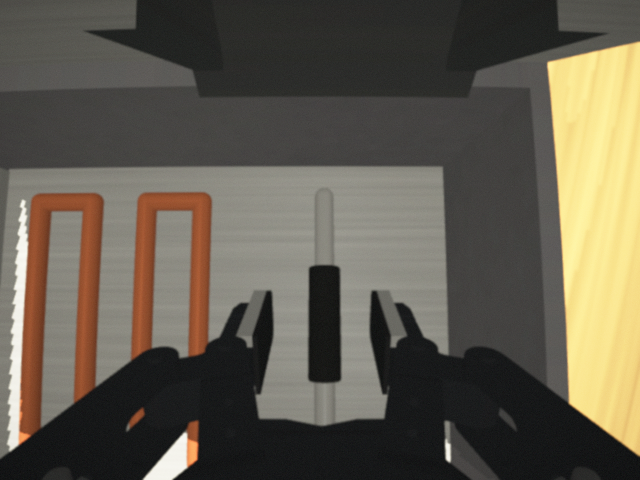

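```bash
python3 -m inch '{"jaw":[40,0,0,0,0,0,0,0,0],"dp":[[-0.4,1.5,-4],[-0.4,1.5,-4],[-0.4,1.5,-4],[-0.4,1.5,-4],[-0.4,1.5,-4],[-0.4,1.5,-4],[-0.4,1.5,-4],[-0.4,1.5,-4],[-0.4,1.5,-4]],"rotation":[[0,0,0],[0,0,0],[0,0,0],[0,0,0],[0,0,0],[0,0,0],[0,0,0],[0,0,0],[0,0,0]]}' 40; python3 - <<'E'
from aim import *
print(p,st["joint_positions"].round(2),st["ft_force"],st["wrist_torque"])
G=lambda q:b2w(b,[65,-80+97.5*np.cos(q),90+97.5*np.sin(q)])[0]
q0=-.12;t0=.4
T0=G(q0)+16*tool(t0)[1]
for q in np.arange(0,.91,.1):
    t=t0+q*.8; print(q,(G(q0+q)+16*tool(t)[1]-T0).round(1),(q*.8*ex).round(3))
for n in ["wrist"]:
    c=viewer.capture(n); cv2.imwrite(f"pics/{n}13.png",c["img"][:,:,::-1])
E
```

```text
clock: 12.25
tcp_pos: [617.5, -16.1, 64.2]
eef_rot: [-0.156, 0.59, 0.783, 0.12]
ft_force: [5.3, -1.6, 1.6]
grip_width: 11.1
[617.5405695  -16.13358329  64.18002966] [ 0.3   0.71 -0.24  1.61 -0.25  1.    0.54] [ 5.29747105 -1.64367206  1.61015275] [-0.52116499 -1.07247866 -0.33968282]
0.0 [0. 0. 0.] [0. 0. 0.]
0.1 [-0.5  1.8 10.3] [0.077 0.022 0.   ]
0.2 [-0.7  2.6 20.6] [0.154 0.045 0.   ]
0.30000000000000004 [-0.7  2.4 31. ] [0.231 0.067 0.   ]
0.4 [-0.3  1.2 41.3] [0.307 0.089 0.   ]
0.5 [ 0.3 -1.  51.4] [0.384 0.111 0.   ]
0.6000000000000001 [ 1.2 -4.  61.2] [0.461 0.134 0.   ]
0.7000000000000001 [ 2.3 -8.  70.7] [0.538 0.156 0.   ]
0.8 [  3.7 -12.9  79.6] [0.615 0.178 0.   ]
0.9 [  5.4 -18.6  88. ] [0.692 0.2   0.   ]
```

View pics/wrist13.png

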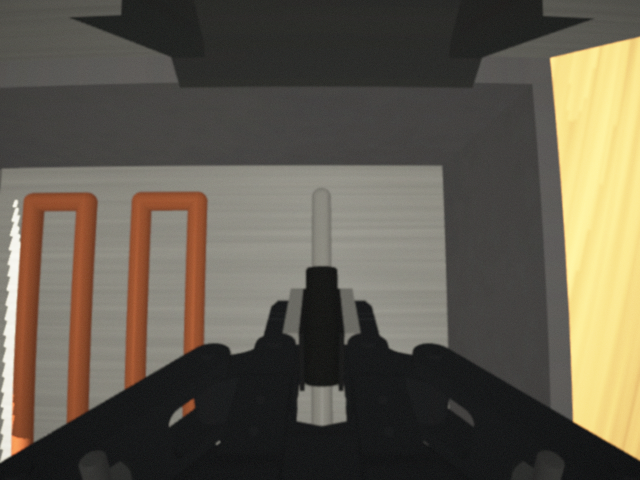

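The sleeve is gripped (opening 11.1, between the pads). Swinging it up, first half.

```bash
python3 -m inch '{"jaw":[0,0,0,0,0,0,0,0,0,0,0,0],"dp":[[0,1,5],[-0.5,2,10],[-0.5,2,15],[-0.7,2.6,21],[-0.7,2.5,26],[-0.7,2.4,31],[-0.5,2,36],[-0.3,1.2,41],[0,0,46],[0.3,-1,51],[0.3,-1,51],[0.3,-1,51]],"rotation":[[0.038,0.011,0],[0.077,0.022,0],[0.115,0.034,0],[0.154,0.045,0],[0.192,0.056,0],[0.231,0.067,0],[0.269,0.078,0],[0.307,0.089,0],[0.345,0.1,0],[0.384,0.111,0],[0.384,0.111,0],[0.384,0.111,0]]}' 40; python3 - <<'E'
from aim import *
print(p,st["joint_positions"].round(2),st["ft_force"],st["wrist_torque"])
for n in ["side"]:
    c=viewer.capture(n); cv2.imwrite(f"pics/{n}14.png",c["img"][:,:,::-1])
E
```

```text
clock: 13.3
tcp_pos: [617.7, -17.0, 114.3]
eef_rot: [-0.309, 0.555, 0.735, 0.235]
ft_force: [4.6, 0.1, -3.3]
grip_width: 11.2
[617.73880891 -17.00142515 114.29575176] [ 0.5   0.86 -0.35  1.41 -0.43  1.34  0.69] [ 4.64904493  0.1079915  -3.30956034] [-0.78467925 -1.00327873 -0.62873874]
```

View pics/side14.png

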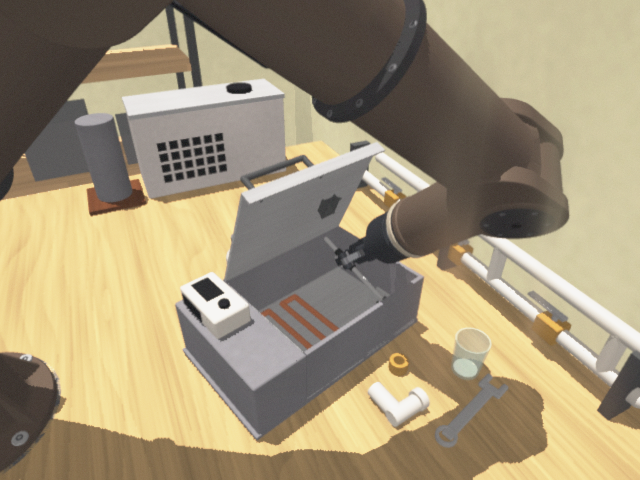

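```bash
python3 -m inch '{"jaw":[0,0,0,0,0,0,0,0,0,0],"dp":[[0.4,-1.5,5],[0.9,-3,10],[1.4,-5,15],[2,-7,19],[2.7,-9.5,24],[3.4,-12,28],[4,-14,32],[4.5,-16,34.5],[4.5,-16,34.5],[4.5,-16,34.5]],"rotation":[[0.038,0.011,0],[0.077,0.022,0],[0.115,0.034,0],[0.154,0.045,0],[0.192,0.056,0],[0.231,0.067,0],[0.26,0.076,0],[0.285,0.083,0],[0.285,0.083,0],[0.285,0.083,0]]}' 40; python3 - <<'E'
from aim import *
print(p,st["joint_positions"].round(2),st["ft_force"],st["wrist_torque"])
c=viewer.capture("side"); cv2.imwrite("pics/side15.png",c["img"][:,:,::-1])
i=c["img"][:,:,::-1]
cv2.imwrite('pics/side15d.png',cv2.resize(i[130:330,210:430],None,fx=3,fy=3,interpolation=cv2.INTER_CUBIC))
f=lambda uv:((np.array(uv)-[210,130])*3).round(0).tolist()
for q in (.65,.7,.75,.8,.85):
    print(q,f(proj(c,b2w(b,[[65,-80+l*np.cos(q),90+l*np.sin(q)] for l in (0,97.5,154)]))))
E
```

```text
clock: 14.18
tcp_pos: [622.2, -32.6, 148.2]
eef_rot: [-0.415, 0.515, 0.681, 0.314]
ft_force: [4.1, 1.9, -3.8]
grip_width: 11.1
[622.21028552 -32.59939791 148.18108223] [ 0.59  1.01 -0.41  1.26 -0.54  1.59  0.71] [ 4.13419326  1.8906195  -3.78694297] [-1.08045341 -0.77147872 -0.91319707]
0.65 [[515.0, 511.0], [422.0, 364.0], [369.0, 280.0]]
0.7 [[515.0, 511.0], [426.0, 360.0], [375.0, 275.0]]
0.75 [[515.0, 511.0], [430.0, 358.0], [381.0, 270.0]]
0.8 [[515.0, 511.0], [435.0, 355.0], [388.0, 265.0]]
0.85 [[515.0, 511.0], [440.0, 353.0], [396.0, 261.0]]
```

View pics/side15d.png

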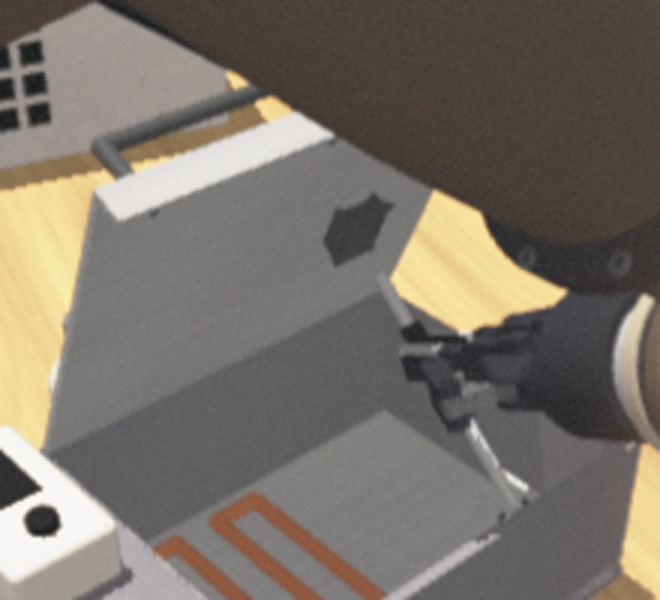

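```bash
python3 -m inch '{"jaw":[45,45,45,45,45,45,45,45,45,45],"dp":[[0,0,0],[0,0,0],[0,0,0],[0,0,0],[5,-17,9],[10,-38,21],[18,-60,34],[26,-90,50],[35,-120,66],[35,-120,66]],"rotation":[[0,0,0],[0,0,0],[0,0,0],[0,0,0],[0,0,0],[0,0,0],[0,0,0],[0,0,0],[0,0,0],[0,0,0]]}' 40; python3 - <<'E'
from aim import *
print(p,st["joint_positions"].round(2),st["ft_force"],st["wrist_torque"])
for n in ("wrist","side"):
    c=viewer.capture(n); cv2.imwrite(f"pics/{n}16.png",c["img"][:,:,::-1])
    i=c["img"][:,:,::-1]
    for q in (.65,.7,.75,.8,.85):
        print(n,q,proj(c,b2w(b,[[65,-80+l*np.cos(q),90+l*np.sin(q)] for l in (0,75,120,154)])).round(1).tolist())
cv2.imwrite('pics/side16d.png',cv2.resize(i[200:320,290:410],None,fx=5,fy=5,interpolation=cv2.INTER_CUBIC))
E
```

```text
clock: 15.07
tcp_pos: [658.5, -159.1, 216.4]
eef_rot: [-0.411, 0.518, 0.681, 0.314]
ft_force: [-0.4, -1.1, 0.4]
grip_width: 45.0
[ 658.47888915 -159.07455669  216.35885658] [ 0.64  1.08 -0.37  0.87 -0.53  1.91  0.61] [-0.40041036 -1.06421238  0.38452364] [-0.94386999 -0.31056203 -0.03554172]
wrist 0.65 [[319.7, 353.7], [319.0, 254.0], [318.6, 197.2], [318.3, 156.0]]
wrist 0.7 [[319.7, 353.7], [319.0, 253.6], [318.6, 195.5], [318.3, 152.8]]
wrist 0.75 [[319.7, 353.7], [319.0, 253.5], [318.6, 194.1], [318.3, 149.9]]
wrist 0.8 [[319.7, 353.7], [319.0, 253.6], [318.6, 193.0], [318.3, 147.4]]
wrist 0.85 [[319.7, 353.7], [319.0, 254.0], [318.6, 192.4], [318.4, 145.2]]
side 0.65 [[381.7, 300.3], [357.6, 262.4], [343.5, 240.1], [332.9, 223.4]]
side 0.7 [[381.7, 300.3], [358.7, 261.6], [345.1, 238.7], [334.9, 221.6]]
side 0.75 [[381.7, 300.3], [359.9, 261.0], [346.9, 237.5], [337.1, 219.9]]
side 0.8 [[381.7, 300.3], [361.1, 260.4], [348.7, 236.5], [339.4, 218.4]]
side 0.85 [[381.7, 300.3], [362.4, 259.9], [350.7, 235.6], [341.8, 217.1]]
```

View pics/side16d.png

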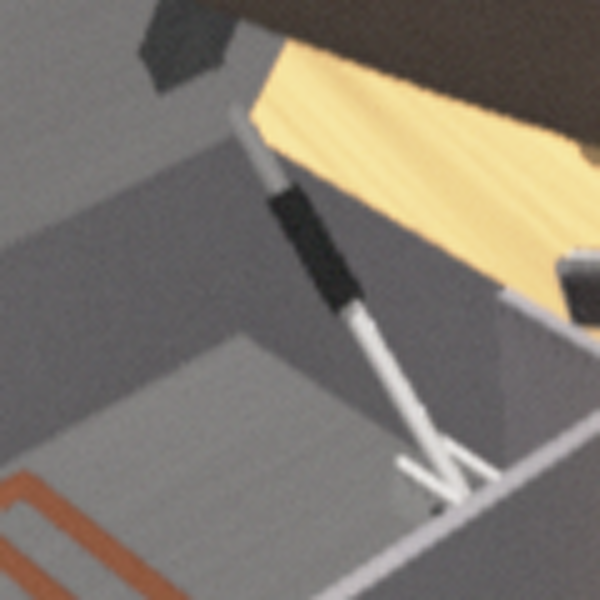

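View pics/wrist16.png

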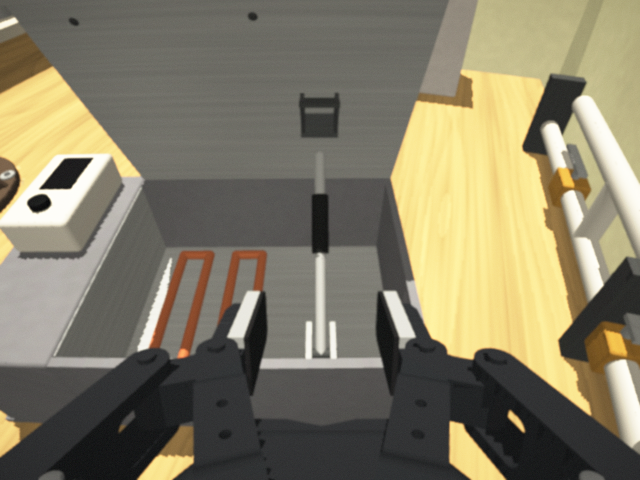

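```bash
python3 - <<'E'
from aim import *
print(p)
Rt=R.from_quat([-.159,.59,.782,.119],scalar_first=True)
print("to t.4",(np.array([644,-115,401])-p).round(0),(Rt*Rm.inv()).as_rotvec().round(3))
Rg=R.from_quat([.292,.946,.132,.040],scalar_first=True)
print("then",(np.array([496,51,453])-[644,-115,401]),(Rg*Rt.inv()).as_rotvec().round(3))
E
```

```text
[ 657.48790867 -154.00559979  214.20126009]
to t.4 [-13.  39. 187.] [-0.667 -0.188  0.005]
then [-148  166   52] [-0.707 -0.369 -1.618]
```

```bash
python3 -m inch '{"jaw":[40,40,40,40,40,40,40,40,40,40],"dp":[[0,0,30],[0,0,65],[-1,2,100],[-2,5,135],[-5,15,160],[-9,25,180],[-13,36,192],[-13,36,192],[-13,36,192],[-13,36,192]],"rotation":[[0,0,0],[-0.1,-0.028,0],[-0.2,-0.056,0],[-0.3,-0.084,0],[-0.4,-0.112,0],[-0.5,-0.14,0],[-0.6,-0.169,0],[-0.667,-0.188,0.005],[-0.667,-0.188,0.005],[-0.667,-0.188,0.005]]}' 40;  python3 -m inch '{"jaw":[26,26,26,26,26,26,26,26,26,26,26,26,26,26,26,26,26,26,26],"dp":[[0,0,20],[0,0,45],[-5,5,60],[-15,15,60],[-28,30,60],[-42,45,60],[-56,62,60],[-70,78,60],[-84,94,60],[-98,110,60],[-112,125,60],[-125,140,60],[-135,152,60],[-143,162,55],[-148,170,50],[-148,170,50],[-148,170,50],[-148,170,50],[-148,170,50]],"rotation":[[0,0,0],[-0.05,-0.025,-0.11],[-0.1,-0.05,-0.22],[-0.15,-0.075,-0.33],[-0.2,-0.1,-0.44],[-0.25,-0.125,-0.55],[-0.3,-0.15,-0.66],[-0.35,-0.175,-0.77],[-0.4,-0.2,-0.88],[-0.45,-0.225,-0.99],[-0.5,-0.25,-1.1],[-0.55,-0.275,-1.21],[-0.6,-0.3,-1.32],[-0.65,-0.33,-1.43],[-0.7,-0.36,-1.54],[-0.707,-0.369,-1.618],[-0.707,-0.369,-1.618],[-0.707,-0.369,-1.618],[-0.707,-0.369,-1.618]]}' 40
python3 - <<'E'
from aim import *
print(p,st["joint_positions"].round(2),st["ft_force"])
H=lambda q:b2w(b,c2b(q,[-30,-185,45]))[0]
q=1.17
Rg=R.from_quat([.292,.946,.132,.040],scalar_first=True); z=Rg.apply([0,0,1])
print("handle",H(q),"z",z)
for L in (90,50,0): print(L,(H(q)+18*z-L*z-p).round(1),(Rg*Rm.inv()).as_rotvec().round(3))
for n in ("wrist","side"):
    c=viewer.capture(n); cv2.imwrite(f"pics/{n}17.png",c["img"][:,:,::-1])
    for q in (1.1,1.15,1.187): print(n,q,proj(c,b2w(b,c2b(q,[[-80,-185,45],[20,-185,45]]))).round(0).tolist())
E
```

```text
clock: 16.0
tcp_pos: [643.6, -115.8, 406.6]
eef_rot: [-0.16, 0.589, 0.783, 0.119]
ft_force: [0.2, -0.3, -0.9]
grip_width: 40.5
clock: 17.58
tcp_pos: [495.9, 53.4, 454.2]
eef_rot: [0.292, 0.946, 0.134, 0.037]
ft_force: [0.6, 0.8, -0.1]
grip_width: 26.2
[495.87963858  53.35934686 454.22456927] [-0.33  0.18 -0.36  1.54  0.6   1.69 -1.99] [ 0.57726926  0.83787803 -0.11026534]
handle [511.0213029    5.47435818 305.89568638] z [ 0.1528897 -0.5423357 -0.8261336]
90 [  4.1  -8.8 -88.8] [ 0.    -0.008 -0.003]
50 [  10.2  -30.5 -121.9] [ 0.    -0.008 -0.003]
0 [  17.9  -57.6 -163.2] [ 0.    -0.008 -0.003]
wrist 1.1 [[283.0, 267.0], [280.0, 149.0]]
wrist 1.15 [[275.0, 270.0], [271.0, 150.0]]
wrist 1.187 [[268.0, 272.0], [263.0, 151.0]]
side 1.1 [[251.0, 183.0], [305.0, 163.0]]
side 1.15 [[247.0, 179.0], [301.0, 160.0]]
side 1.187 [[244.0, 177.0], [298.0, 158.0]]
```

View pics/side17.png

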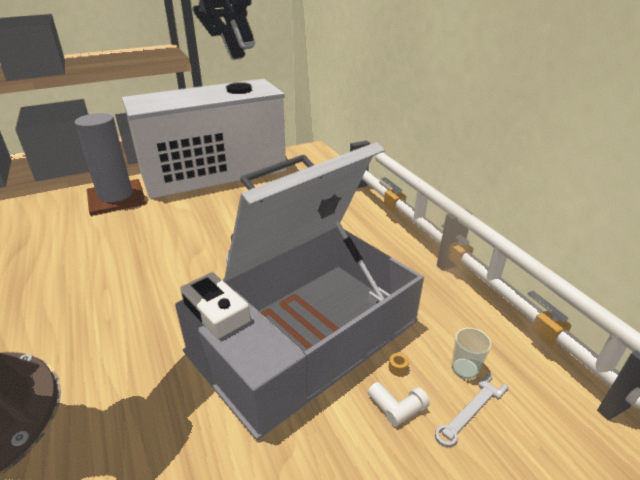

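View pics/wrist17.png

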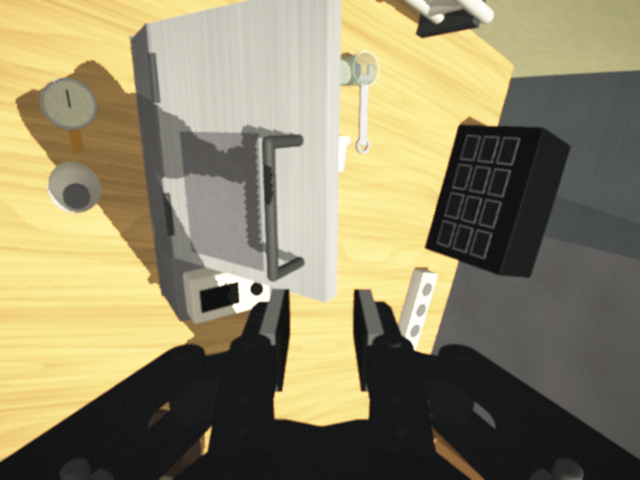

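```bash
python3 -m inch '{"jaw":[28,28,28,28,28,28,28],"dp":[[1,-2,-30],[3,-5,-60],[4,-9,-89],[7,-20,-105],[10,-30,-121],[10,-30,-121],[10,-30,-121]],"rotation":[[0,-0.008,-0.003],[0,-0.008,-0.003],[0,-0.008,-0.003],[0,-0.008,-0.003],[0,-0.008,-0.003],[0,-0.008,-0.003],[0,-0.008,-0.003]]}' 40
python3 - <<'E'
from aim import *
print(p)
H=lambda q:b2w(b,c2b(q,[-30,-185,45]))[0]
q=1.17
Rg=R.from_quat([.292,.946,.132,.040],scalar_first=True); z=Rg.apply([0,0,1])
print((H(q)+18*z-p).round(1),(Rg*Rm.inv()).as_rotvec().round(3))
for n in ("wrist",):
    c=viewer.capture(n); cv2.imwrite(f"pics/{n}18.png",c["img"][:,:,::-1])
E
```

```text
clock: 18.27
tcp_pos: [505.3, 21.8, 335.0]
eef_rot: [0.292, 0.947, 0.13, 0.041]
ft_force: [-0.4, 1.7, 0.5]
grip_width: 28.0
[505.34155579  21.76199606 334.98882977]
[  8.4 -26.  -44. ] [-0.001  0.003  0.003]
```

View pics/wrist18.png

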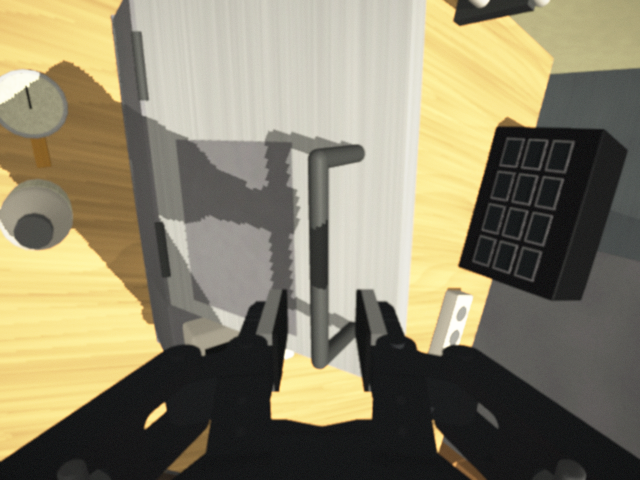

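The bar is at column 319, centred between the fingers. Moving in, then closing.

```bash
python3 -m inch '{"jaw":[28,28,28,28,0,0,0,0,0,0],"dp":[[3,-9,-15],[6,-18,-30],[8,-26,-44],[8,-26,-44],[8,-26,-44],[8,-26,-44],[8,-26,-44],[8,-26,-44],[8,-26,-44],[8,-26,-44]],"rotation":[[0,0,0],[0,0,0],[0,0,0],[0,0,0],[0,0,0],[0,0,0],[0,0,0],[0,0,0],[0,0,0],[0,0,0]]}' 40
python3 - <<'E'
from aim import *
print(p,st["ft_force"])
H=lambda q:b2w(b,c2b(q,[-30,-185,45]))[0]
Rg=Rm; z0=Rg.apply([0,0,1]); q0=1.17
for q in (1.17,1.1,1.0,.95,.9,.85,.82,.78,.74):
    th=(q0-q)*.5; Rr=R.from_rotvec(th*ex); z=Rr.apply(z0)
    print(q,(H(q)+18*z-H(q0)-18*z0).round(1),(th*ex).round(3))
E
```

```text
clock: 19.15
tcp_pos: [514.3, -2.5, 293.7]
eef_rot: [0.292, 0.947, 0.13, 0.043]
ft_force: [-1.4, -1.6, 6.6]
grip_width: 8.4
[514.32848234  -2.54558932 293.65720486] [-1.43712022 -1.64862459  6.58162408]
1.17 [-0.  0.  0.] [0. 0. 0.]
1.1 [  3.5 -12.   -3. ] [0.034 0.01  0.   ]
1.0 [  8.4 -28.9  -8.7] [0.082 0.024 0.   ]
0.95 [ 10.7 -37.  -12.3] [0.106 0.031 0.   ]
0.9 [ 13.1 -45.1 -16.2] [0.13  0.038 0.   ]
0.85 [ 15.3 -52.9 -20.6] [0.154 0.045 0.   ]
0.82 [ 16.6 -57.5 -23.5] [0.168 0.049 0.   ]
0.78 [ 18.4 -63.4 -27.5] [0.187 0.054 0.   ]
0.74 [ 20.1 -69.3 -31.7] [0.207 0.06  0.   ]
```

Gripped (opening 8.4). I'll lower slowly to about 0.90 first.

```bash
python3 -m inch '{"jaw":[0,0,0,0,0,0,0,0,0,0,0,0],"dp":[[1.5,-5,-1],[3,-10,-2.5],[4.5,-15,-4],[6,-20,-5.5],[7.2,-25,-7],[8.4,-29,-9],[9.5,-33,-10.5],[10.7,-37,-12],[12,-41,-14],[13,-45,-16],[13,-45,-16],[13,-45,-16]],"rotation":[[0.014,0.004,0],[0.028,0.008,0],[0.042,0.012,0],[0.056,0.016,0],[0.07,0.02,0],[0.082,0.024,0],[0.094,0.028,0],[0.106,0.031,0],[0.118,0.035,0],[0.13,0.038,0],[0.13,0.038,0],[0.13,0.038,0]]}' 40
python3 - <<'E'
from aim import *
print(p,st["ft_force"])
c=viewer.capture("side"); i=c["img"][:,:,::-1]; cv2.imwrite("pics/side19.png",i)
cv2.imwrite('pics/side19d.png',cv2.resize(i[130:330,210:430],None,fx=3,fy=3,interpolation=cv2.INTER_CUBIC))
f=lambda uv:((np.array(uv)-[210,130])*3).round(0).tolist()
for q in (.85,.9,.95,1): print(q,f(proj(c,b2w(b,c2b(q,[[139.5,-211.5,5],[-120.5,-211.5,5],[65,-106,0],[65,-106,-16]])))))
print(f(proj(c,b2w(b,[65,-80+154*np.cos(.73),90+154*np.sin(.73)]))))
E
```

```text
clock: 20.15
tcp_pos: [527.5, -48.6, 277.6]
eef_rot: [0.228, 0.964, 0.132, 0.033]
ft_force: [-1.0, -3.9, -0.8]
grip_width: 8.3
[527.54324976 -48.64222642 277.63290163] [-1.00277962 -3.93088229 -0.82041178]
0.85 [[571.0, 132.0], [171.0, 312.0], [378.0, 264.0], [393.0, 289.0]]
0.9 [[560.0, 115.0], [159.0, 291.0], [374.0, 256.0], [389.0, 280.0]]
0.95 [[549.0, 99.0], [146.0, 271.0], [369.0, 248.0], [384.0, 272.0]]
1 [[537.0, 84.0], [133.0, 251.0], [363.0, 241.0], [379.0, 263.0]]
[[379.0, 272.0]]
```

View pics/side19d.png

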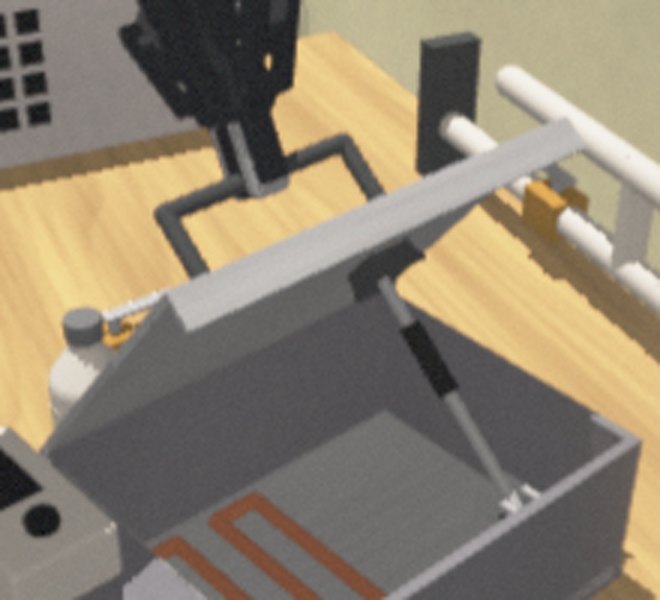

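The rod's end is at the socket mouth, about (385,285) in the crop. Continuing slowly and watching the force.

```bash
python3 -m inch '{"jaw":[0,0,0,0,0,0],"dp":[[0.8,-2.7,-1.5],[1.6,-5.4,-3],[2.3,-8,-4.6],[2.9,-10,-6],[2.9,-10,-6],[2.9,-10,-6]],"rotation":[[0.008,0.002,0],[0.016,0.005,0],[0.024,0.007,0],[0.031,0.009,0],[0.031,0.009,0],[0.031,0.009,0]]}' 40
python3 - <<'E'
from aim import *
print(p,st["ft_force"],st["wrist_torque"])
c=viewer.capture("side"); i=c["img"][:,:,::-1]
cv2.imwrite('pics/side20d.png',cv2.resize(i[180:310,270:400],None,fx=4.6,fy=4.6,interpolation=cv2.INTER_CUBIC))
E
```

```text
clock: 20.7
tcp_pos: [530.5, -58.9, 271.7]
eef_rot: [0.212, 0.968, 0.133, 0.031]
ft_force: [-1.2, -4.7, 1.0]
grip_width: 8.3
[530.51995624 -58.94222532 271.69562382] [-1.23772634 -4.71732091  0.99587425] [-0.34096205  0.38476485 -0.2121606 ]
```

View pics/side20d.png

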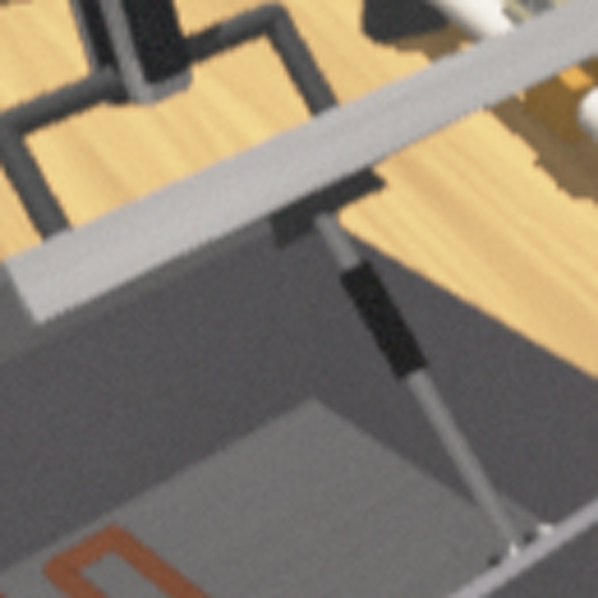

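```bash
python3 -m inch '{"jaw":[0,0,0,0,0],"dp":[[0.4,-1.5,-1],[0.9,-3,-2],[1.3,-4.5,-3],[1.3,-4.5,-3],[1.3,-4.5,-3]],"rotation":[[0.005,0.001,0],[0.01,0.003,0],[0.014,0.004,0],[0.014,0.004,0],[0.014,0.004,0]]}' 40
python3 -m inch '{"jaw":[0,0,0,0,0],"dp":[[0.4,-1.5,-1],[0.9,-3,-2],[1.3,-4.5,-3],[1.3,-4.5,-3],[1.3,-4.5,-3]],"rotation":[[0.005,0.001,0],[0.01,0.003,0],[0.014,0.004,0],[0.014,0.004,0],[0.014,0.004,0]]}' 40
python3 - <<'E'
from aim import *
print(p,st["ft_force"],st["wrist_torque"])
c=viewer.capture("side"); i=c["img"][:,:,::-1]
cv2.imwrite('pics/side21d.png',cv2.resize(i[180:310,270:400],None,fx=4.6,fy=4.6,interpolation=cv2.INTER_CUBIC))
E
```

```text
clock: 21.17
tcp_pos: [531.5, -61.9, 269.7]
eef_rot: [0.205, 0.969, 0.133, 0.031]
ft_force: [-10.0, 3.1, 13.5]
grip_width: 8.0
clock: 21.58
tcp_pos: [531.9, -63.0, 268.8]
eef_rot: [0.197, 0.971, 0.135, 0.03]
ft_force: [-20.6, 11.5, 28.7]
grip_width: 8.1
[531.92291954 -62.98118831 268.77205583] [-20.63111222  11.50333573  28.65431019] [ 0.52998926  3.66783464 -1.36173603]
```

View pics/side21d.png

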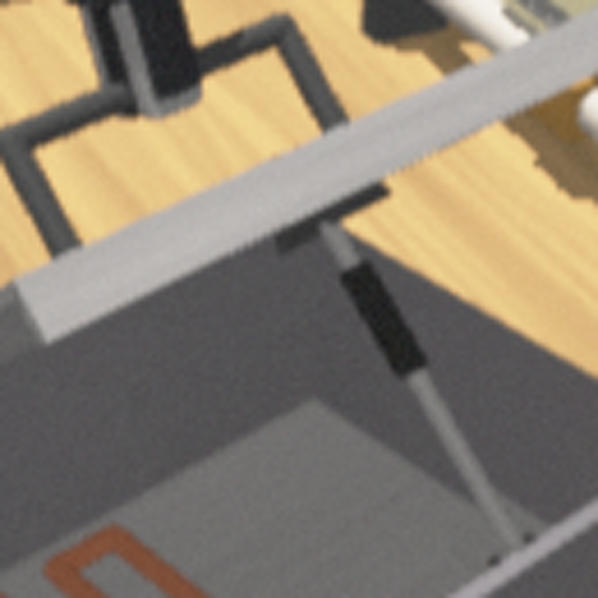

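```bash
python3 -m inch '{"jaw":[0,0,0,0],"dp":[[-0.5,2,1.5],[-1,3.5,2.5],[-1,3.5,2.5],[-1,3.5,2.5]],"rotation":[[0,0,0],[0,0,0],[0,0,0],[0,0,0]]}' 40
python3 - <<'E'
from aim import *
print(p,st["ft_force"],st["wrist_torque"])
for n in ("side","top"):
    c=viewer.capture(n); i=c["img"][:,:,::-1]; cv2.imwrite(f"pics/{n}22.png",i)
    if n=="side":cv2.imwrite('pics/side22d.png',cv2.resize(i[150:310,210:410],None,fx=4,fy=3.75,interpolation=cv2.INTER_CUBIC))
    for q in (.76,.8,.82,.84,.88,.92): print(n,q,proj(c,b2w(b,c2b(q,[[139.5,-211.5,5],[-120.5,-211.5,5],[139.5,-211.5,-15],[-120.5,-211.5,-15]]))).round(1).tolist())
E
```

```text
clock: 21.97
tcp_pos: [530.7, -59.4, 271.1]
eef_rot: [0.197, 0.971, 0.135, 0.03]
ft_force: [-3.2, -1.5, 2.2]
grip_width: 8.4
[530.729793   -59.40167436 271.0513973 ] [-3.15975761 -1.51949314  2.24103409] [ 0.04965917  0.90119869 -0.39327867]
side 0.76 [[406.2, 184.3], [274.3, 247.2], [412.0, 195.6], [281.5, 261.3]]
side 0.8 [[403.7, 179.6], [271.2, 241.3], [409.7, 190.7], [278.6, 255.2]]
side 0.82 [[402.3, 177.3], [269.6, 238.4], [408.6, 188.3], [277.1, 252.2]]
side 0.84 [[401.0, 175.1], [268.0, 235.5], [407.3, 185.9], [275.6, 249.2]]
side 0.88 [[398.1, 170.6], [264.7, 229.9], [404.8, 181.2], [272.5, 243.3]]
side 0.92 [[395.2, 166.3], [261.3, 224.3], [402.1, 176.6], [269.3, 237.5]]
top 0.76 [[377.8, 157.1], [418.1, 294.9], [384.0, 157.8], [423.9, 293.3]]
top 0.8 [[374.9, 156.9], [415.4, 295.6], [381.6, 157.4], [421.7, 293.9]]
top 0.82 [[373.4, 156.8], [414.0, 295.9], [380.3, 157.2], [420.5, 294.2]]
top 0.84 [[371.9, 156.7], [412.5, 296.3], [379.0, 157.1], [419.2, 294.6]]
top 0.88 [[368.7, 156.6], [409.4, 297.1], [376.2, 156.8], [416.6, 295.2]]
top 0.92 [[365.4, 156.6], [406.1, 298.0], [373.2, 156.6], [413.8, 296.0]]
```

View pics/side22d.png

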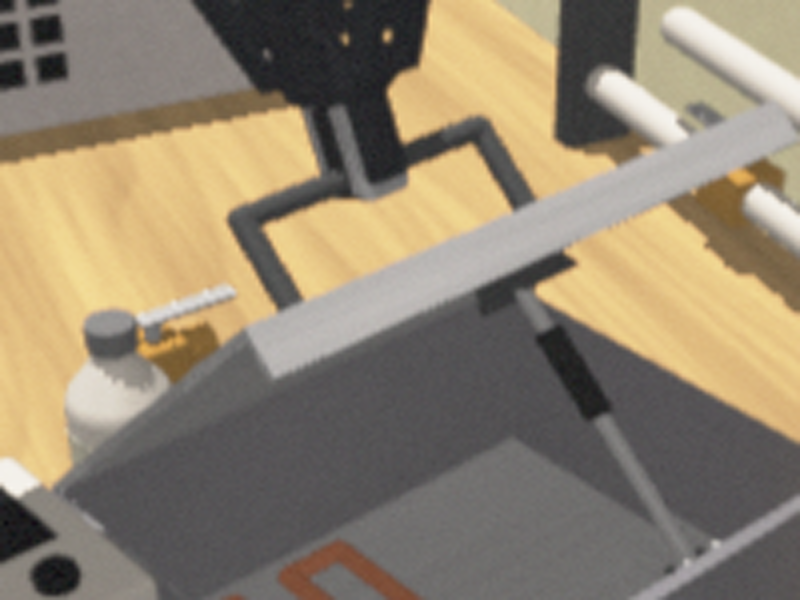

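```bash
python3 - <<'E'
from aim import *
print((-80*Rm.apply([0,0,1])).round(1))
E
python3 -m inch '{"jaw":[0,0,30,30,30,30],"dp":[[0.3,-1,-0.8],[0.3,-1,-0.8],[0.3,-1,-0.8],[0.3,-1,-0.8],[0.3,-1,-0.8],[0.3,-1,-0.8]],"rotation":[[0,0,0],[0,0,0],[0,0,0],[0,0,0],[0,0,0],[0,0,0]]}' 40
python3 - <<'E'
from aim import *
print(p,st["ft_force"])
for n in ("side","wrist"):
    c=viewer.capture(n); i=c["img"][:,:,::-1]; cv2.imwrite(f"pics/{n}23.png",i)
E
```

```text
[-8.9 29.9 73.7]
clock: 22.57
tcp_pos: [531.5, -60.2, 270.1]
eef_rot: [0.196, 0.971, 0.135, 0.03]
ft_force: [0.4, -0.6, 0.2]
grip_width: 29.8
[531.49485277 -60.23642207 270.11080038] [ 0.37872344 -0.63894367  0.19701773]
```

View pics/wrist23.png

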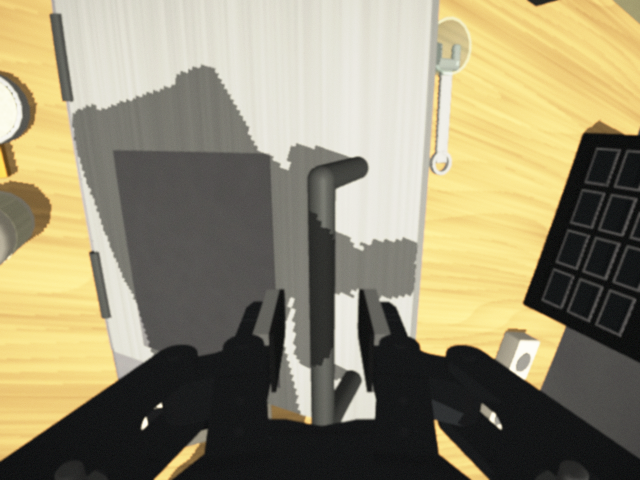

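View pics/side23.png

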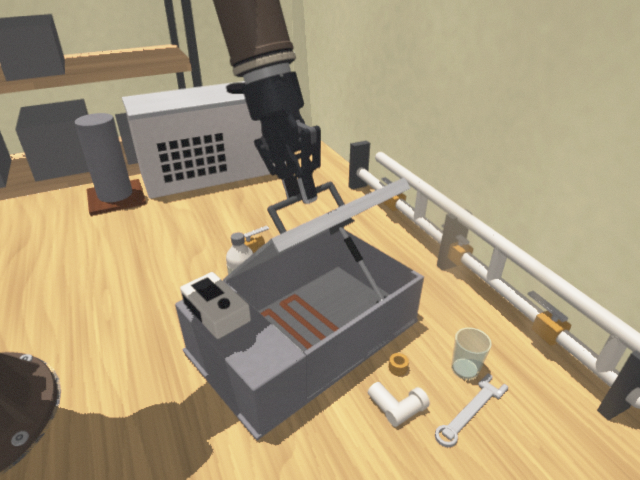

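The fingers are open and clear of the bar (columns 283 and 362; bar at 320), and the cover stays up on the rod. Retracting along the tool axis.

```bash
python3 -m inch '{"jaw":[30,30,30,30,30,30,30,30],"dp":[[-1,4,9],[-3,9,22],[-5,18,44],[-9,30,74],[-13,45,111],[-15,50,125],[-15,50,125],[-15,50,125]],"rotation":[[0,0,0],[0,0,0],[0,0,0],[0,0,0],[0,0,0],[0,0,0],[0,0,0],[0,0,0]]}' 40
python3 - <<'E'
from aim import *
print(p,st["ft_force"])
for n in ("side","top"):
    c=viewer.capture(n); i=c["img"][:,:,::-1]; cv2.imwrite(f"pics/{n}24.png",i)
    if n=="side":cv2.imwrite('pics/side24d.png',cv2.resize(i[150:310,210:410],None,fx=4,fy=3.75,interpolation=cv2.INTER_CUBIC))
E
```

```text
clock: 23.33
tcp_pos: [516.6, -9.6, 396.2]
eef_rot: [0.196, 0.971, 0.135, 0.031]
ft_force: [-0.4, 0.0, -0.4]
grip_width: 29.8
[516.5824851   -9.59820872 396.24716495] [-0.43711428  0.01856788 -0.37308112]
```

View pics/side24d.png

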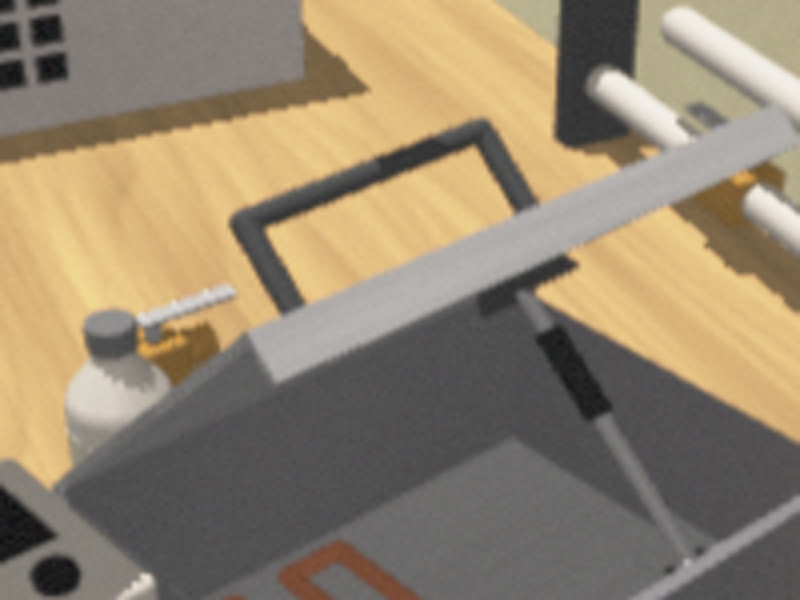

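View pics/top24.png

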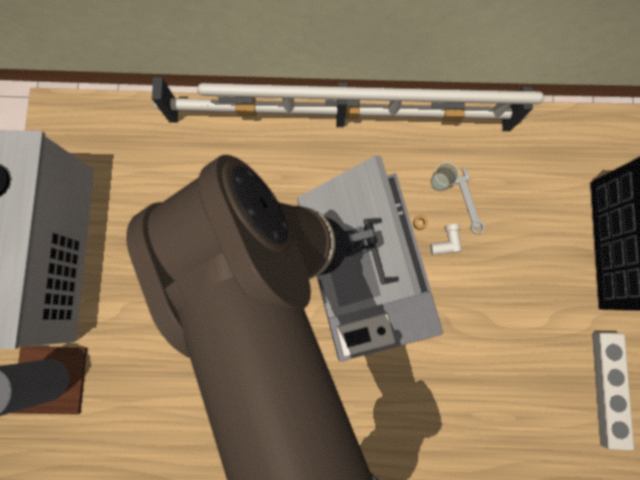

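```bash
python3 -c "
from station import job,r
print(r.observe()['clock']); print(job.finish_job())"
```

```text
23.4333
the job is handed in; nothing more can be done
None
```

The cover is propped open on the rod. I handed the job in at 23.4 s; `finish_job` gives no verdict, so the result below rests on my own checks.

**What I did**
- Lifted the cover by its handle to the stop.
- Gripped the rod's sleeve from the -y side and swung the rod up to about 0.73 rad.
- Took the handle again and lowered the cover until the rod's end seated in the socket.
- Opened the fingers and backed about 135 mm away.

**Last checks**
- **Cover angle:** about 0.82 rad from the side picture. The pictures looked unchanged after release and retreat.
- **Seating:** it took a firm push of up to about 37 N without going further down. The rod's end is hidden inside the socket, so I judged the seating from the cover angle and that push, not by sight.
- **Robot clear:** force reading below 0.6 N after the retreat.
- **Bystanders:** those on the -y side look unmoved in the last pictures. On the +y side the bottle and valve look unmoved in the side view. The gauge was hidden there, but the arm never came near it.

**What disagreed**
- **Fingertips:** they stood about 20 mm farther back than the stated tool frame. My first grip on the handle closed on nothing, and I corrected for this from the pictures.
- **Rod angle:** the side view gave about 0.73 rad and the wrist view about 0.70. The side view is within the socket's 0.05 rad tolerance around 0.75 and the wrist view right at its edge.

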